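# Crate the glaze bottles, one upright in each cell

## Task

Put the two glaze bottles that are on the bench, the standing one and the one lying on its side, into free cells of the divided crate: one to a cell, upright with the cap up, each lowered until it stands on the bottom of its cell. Set the bottles down, never let them drop or fall over, and leave what is already in the crate in its cells.

Things in the scene. Friction and masses are not known exactly. Their poses are not given: they have to be found in the camera images.
- bottle_up_mid (a point): Bottle to be crated: square white plastic glaze bottle with a round grey cap, 50 x 50 x 110 mm, 0.15 to 0.31 kg. Point on its axis 55 mm above the foot; z runs from foot to cap, x and y square to its sides. It starts standing in front of the fixed vice, whose cross bar (at x = 0.50, y -0.12 to 0.02, up to 120 mm high) is close behind it: lift and carry clear of that.
- bottle_up: The same bottle; origin at the centre of its foot, same axes. Shape, upward from the foot: body 50 x 50 mm with rounded corners to 70 mm, sloping shoulder from 70 to 84 mm, round cap 32 mm across from 86 to 110 mm (the top).
- bottle_flat_mid (a point): The other bottle to be crated, same kind, size and axes. It starts lying on one flat side on the bench left of the vice, axis level, centre 25 mm high, cap pointing roughly to the left (+y), within 0.5 rad; it must be turned a quarter turn to stand on its foot. Where it lies (x 0.40 to 0.54, y 0.05 to 0.19) the bench is otherwise clear and flat.
- bottle_flat: The same lying bottle; origin at the centre of its foot, same shape as bottle_up.
- crate: Wooden crate, fixed, 142 x 208 mm, 62 mm high; 2 (along its x) x 3 (along y) square cells 60 mm wide, 66 mm between centres; dividers 6 mm thick, 4 mm lower than the 8 mm walls. Origin: centre of underside. Some cells hold a fixed cork pad, so the standing surface of a free cell lies 38 to 53 mm below the rim, differing from cell to cell and not reported: feel for it.
- cell1 (a point): centre of crate cell 1 (near the robot, right), at the height of the outer rim, 62 mm above the bench; axes as the crate's.
- cell2 (a point): centre of crate cell 2 (near the robot, middle), at the height of the outer rim, 62 mm above the bench; axes as the crate's.
- cell3 (a point): centre of crate cell 3 (near the robot, left), at the height of the outer rim, 62 mm above the bench; axes as the crate's.
- cell4 (a point): centre of crate cell 4 (far from the robot, right), at the height of the outer rim, 62 mm above the bench; axes as the crate's.
- cell5 (a point): centre of crate cell 5 (far from the robot, middle), at the height of the outer rim, 62 mm above the bench; axes as the crate's.
- cell6 (a point): centre of crate cell 6 (far from the robot, left), at the height of the outer rim, 62 mm above the bench; axes as the crate's.
- bottle_in_mid (a point): A third bottle of the same kind that already stands in one of the crate's cells; leave it. Point half-way up (55 mm above its foot).
- stopper_mid (a point): Black rubber stopper, tapered block 44 x 44 x 50 mm, standing in one of the crate's cells; leave it. Point half-way up.
- mould_mid (a point): Small white plaster sprig mould, block 40 x 50 x 26 mm, lying in one of the crate's cells; leave it. Point half-way up.

How it is judged:
By the outcome, as a careful person would: the job done as asked, in the order asked, and still so for the second after the job is handed in, with the robot touching nothing.
It also fails if it takes over 72 s, if anything falls off the work surface, if the arm or the gripper's body presses on something with over 40 N, if the wrist force passes 120 N, or if a joint passes its speed limit or range.

## Robot

A 7-joint arm with a two-finger parallel gripper is mounted at the origin on a cart in front of the work surface, level with it; the furniture and walls round the work are solid. World frame = base frame: x ahead of the robot, y to its left, z up, the work surface at z = 0. Lengths are in mm, angles in rad, forces in N, time in s.
With the tool pointing down it reaches from about 400 to 875 mm from the base axis. Payload 4.4 kg.
Tool frame: the origin (TCP) lies midway between the tips of the shut fingers; the grasp point (between the pads) lies 19 mm behind it; z points along the fingers, y is the line along which they close (so a half turn about z gives the same grasp; the last joint's range is limited). The gripper opens to 85 mm and grips with 20 to 120 N. Pads are 22 mm wide; open, the fingers measure 114 mm over their backs; the gripper's body (76 mm by 85 mm) begins 54 mm behind the grasp point. The pads swing forward as they close: fully open they stand 13 mm farther back than shut.
Start: joints at [1.234, 0.628, 0.038, 1.517, -0.027, 0.996, -0.02], TCP at [173.904, -626.319, 231.313] pointing down, gripper open.
Joint ranges: [-3.06, 3.06], [-0.37, 2.12], [-1.25, 1.32], [0.18, 2.47], [-1.1, 4.24], [0.23, 1.98], [-2.94, 2.94]. Speed limits (rad/s): [2.57, 2.57, 3.14, 3.14, 3.14, 3.14, 3.14].

## Interface

Orientations are given as [roll, pitch, yaw] about the fixed x, y, z axes, in that order (R = Rz(yaw) Ry(pitch) Rx(roll)).
In Python, from cell import read_state, get_image, finish_job gives the robot as it stands.
- The arm moves only by the tool send_rows, never from a script. Its argument "series" is a list of rows, each an object of numbers: "ax", "ay", "az": the turn, a rotation vector about the tool's x, y, z in rad; "dx", "dy", "dz": the shift along the tool's x, y, z in cm; "hand": the closure, from 0 (fully open) to 1 (shut). In form: [{"ax": .., "ay": .., "az": .., "dx": .., "dy": .., "dz": .., "hand": ..}, ...]. A call has 1 to 10 rows; each row is the pose to reach, as a shift and turn from the pose commanded when the call began, along the tool's axes at that moment; what a row does not reach only later rows make up. A row lasts 1/10 s, in which the tool goes at most 50 mm and 8.59 degrees, less where a joint would pass 70% of its speed; a pose out of reach is approached as far as the arm can. A call with a gripper value outside its range is refused whole. The fingers move at their own pace and stop on an object; the grip force is fixed at half the most. Time passes only in rows, so rows that repeat a pose let the fingers close. It gives the time, the measured TCP pose, the force, the opening and the grip force at its end, in the units of the state.
- read_state(): the state, without advancing time (a new reading comes with each control period).
- get_image(name): name is "side" or "top" or "wrist"; returns a dict with "pixels" (384x512x3 uint8, red, green, blue), "mtx" (3x3 intrinsics, pixels), "R" (3x3) and "t" (3): a world point X has camera coordinates R X + t. Camera axes: x right, y down, z forward; pixel columns grow to the right and rows downward; lengths in mm; the calibration is good to about 2 mm. The wrist camera is an equidistant fisheye: a pixel r from the principal point sees the ray r / f radians off the axis. A picture is of the moment at which its call begins. There is no depth.
- finish_job(): hands the job in; it is judged then, once.
The state is a dict: "clock": time; "qpos": joint angles; "qd": joint speeds; "tau": joint torques, N m; "eef_pos": TCP position; "tool_rot": TCP orientation; "force": force on the tool from outside, world axes, zero at the start; "torque": the same for the moment, N m; "width": finger opening in mm; "gripper_force": force on a finger pad.
Only numpy, scipy, OpenCV 4.12 (cv2) and the standard library are available. Lean on these libraries where they do the work, as an engineer would, in place of code of your own. Each camera call takes 0.05 s, during which the arm holds its last target. There are 200 camera calls.

## Working session

There is one attempt and no reset: what is moved stays moved. The work goes in short steps, Python scripts to look and compute and a tool call to move; the robot and the scene stay as the last step left them, time stands still between calls to the robot, and variables do not carry over. Pictures are saved under pics/ and viewed, at most 12 in all, crops included, and the job is handed in when it is done.

Besides the shell and the picture viewer there is one more tool, called as a command line: name --argument value ..., lists and objects as JSON in quotes. send_rows: Moves the arm, as the interface text tells. Its arguments: {"type":"object","properties":{"series":{"type":"array","items":{"type":"object","properties":{"ax":{"type":"number"},"ay":{"type":"number"},"az":{"type":"number"},"dx":{"type":"number"},"dy":{"type":"number"},"dz":{"type":"number"},"hand":{"type":"number"}}}}},"required":["series"]}

```bash
ls; mkdir -p pics; python3 - <<'E'
from cell import *
import cv2,numpy as np
s=read_state();print({k:np.round(v,3).tolist() for k,v in s.items()})
a=[]
for n in("top","side"):
    g=get_image(n);np.savez(n+"0.npz",**g);a.append(g["pixels"][:,:,::-1]);print(n,g["mtx"],-g["R"].T@g["t"],g["R"])
    cv2.imwrite(f"pics/{n}0.png",cv2.resize(a[-1],(768,576)))
E
```

```text
pics
{'clock': 0.0, 'qpos': [1.234, 0.629, 0.038, 1.518, -0.027, 0.996, -0.02], 'qd': [-0.0, -0.0, 0.001, 0.001, -0.0, -0.0, -0.002], 'tau': [-0.0, -56.339, 1.226, -19.345, 0.011, 0.01, 0.0], 'eef_pos': [173.713, -625.691, 230.387], 'tool_rot': [-3.14, 0.0, 0.271], 'force': [0.036, 0.487, -0.463], 'torque': [0.016, 0.001, -0.044], 'gripper_force': 0.0, 'width': 85.516}
top [[346.97444045   0.         257.12558203]
 [  0.         346.97444045 192.5735678 ]
 [  0.           0.           1.        ]] [ 407.25518905 -115.57971693  907.36387584] [[ 0.00442775 -0.99988848 -0.01426269]
 [-0.99256889 -0.00266001 -0.12165491]
 [ 0.1216034   0.01469536 -0.99246998]]
side [[480.76404202   0.         252.71587292]
 [  0.         480.76404202 182.63204498]
 [  0.           0.           1.        ]] [215.0303781  676.57800351 665.23067133] [[-0.93423505 -0.35602791 -0.0211894 ]
 [-0.19470557  0.55889064 -0.80605892]
 [ 0.29882203 -0.74892281 -0.59145585]]
```

View pics/top0.png

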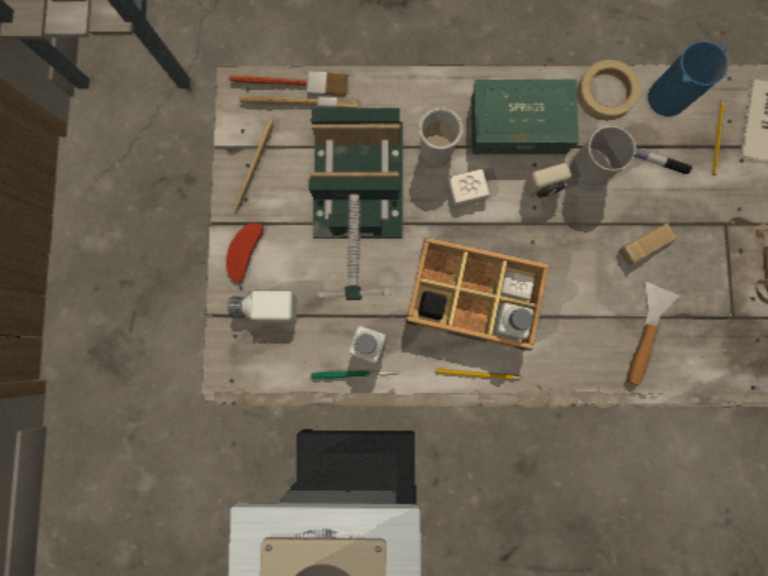

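View pics/side0.png

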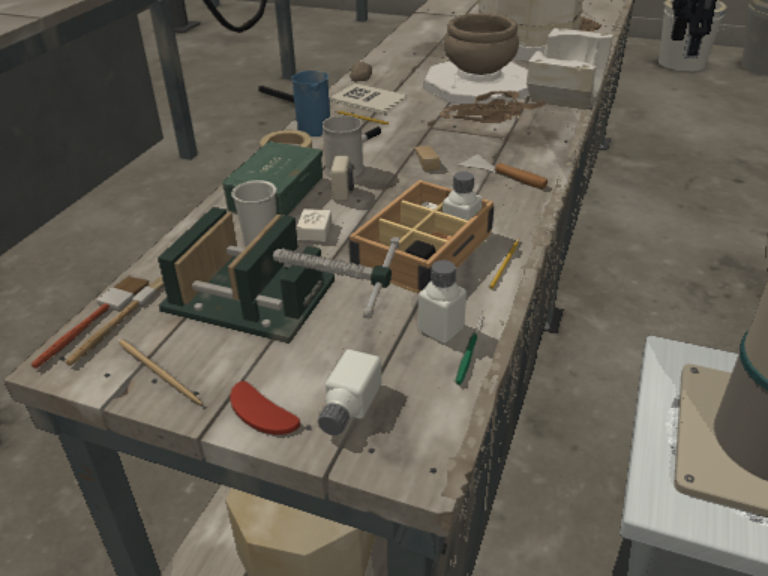

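The top view shows the standing bottle's cap near (366,345) and the lying bottle at (265,305) with its cap to the left. The crate is centred near (478,294), with the bottle in cell 1, the stopper in cell 3 and the mould in cell 4. Cells 2, 5 and 6 are free, and I'll use 6 and 2 because they are diagonal.

```bash
cat > h.py <<'E'
import numpy as np,cv2
from scipy.spatial.transform import Rotation as Ro
def ray(g,p,z):
    p=np.atleast_2d(p).astype(float);d=np.c_[(p-g["mtx"][:2,2])/g["mtx"][0,0],np.ones(len(p))]@g["R"]
    c=-g["R"].T@g["t"];return c+d*((z-c[2])/d[:,2])[:,None]
def blobs(m,amin=60):
    m=cv2.morphologyEx(m.astype(np.uint8),cv2.MORPH_OPEN,np.ones((3,3)))
    cs,_=cv2.findContours(m,cv2.RETR_EXTERNAL,cv2.CHAIN_APPROX_NONE);return [c for c in cs if cv2.contourArea(c)>amin]
E
python3 - <<'E'
from h import *
g=dict(np.load("top0.npz"));hsv=cv2.cvtColor(g["pixels"],cv2.COLOR_RGB2HSV).astype(int)
H,S,V=hsv[...,0],hsv[...,1],hsv[...,2]
for x,y in[(366,345),(356,335),(240,306),(275,306),(285,306),(415,300),(425,240),(250,360)]:print((x,y),hsv[int(y/1.5),int(x/1.5)])
def show(m,z,roi,n):
    mm=np.zeros_like(m);x0,y0,x1,y1=[int(v/1.5) for v in roi];mm[y0:y1,x0:x1]=m[y0:y1,x0:x1]
    for c in blobs(mm,25):
        w=ray(g,c.reshape(-1,2),z)[:,:2].astype(np.float32);r=cv2.minAreaRect(w);print(n,len(c),np.round(r[0],1),np.round(r[1],1),round(r[2],1),"pix",np.round(cv2.minAreaRect(c)[0],1))
show((V>170)&(S<45),50,(225,280,305,330),"flat body z50")
show((V<140)&(S<45),25,(215,280,260,330),"flat cap z25")
show((V<150)&(S<50),110,(345,320,390,362),"up cap z110")
show((V>165)&(S<50),70,(340,315,395,370),"up body z70")
show((S>90),62,(395,230,560,355),"crate z62")
E
```

```text
(366, 345) [ 15  19 108]
(356, 335) [ 27  33 170]
(240, 306) [25 16 97]
(275, 306) [ 23  33 214]
(285, 306) [ 24  31 211]
(415, 300) [ 15 139 171]
(425, 240) [ 15 127 130]
(250, 360) [ 17  55 138]
flat body z50 90 [487.   95.2] [42.5 77.8] 0.2 pix [177.5 202.5]
flat cap z25 47 [484.9 154. ] [36.4 25.7] 2.4 pix [157. 204.]
up cap z110 58 [416.5 -77.6] [40.9 43.5] 0.3 pix [245.5 231. ]
up body z70 43 [439.  -77.5] [44.9 14.6] 79.0 pix [246.3 221.8]
crate z62 275 [ 504.9 -252.7] [209.  145.7] 77.3 pix [318.6 195.6]
```

```bash
cat >> h.py <<'E'
def plan(pos,yaw=0,R=None):
    from cell import read_state
    s=read_state();R0=Ro.from_euler('xyz',s["tool_rot"])
    T=R if R is not None else Ro.from_euler('xyz',[np.pi,0,yaw])
    d=R0.inv().apply(np.array(pos)-s["eef_pos"])/10;a=(R0.inv()*T).as_rotvec()
    print("clock",round(s["clock"],2),"pos",np.round(s["eef_pos"],1),"rpy",np.round(s["tool_rot"],3),"q",np.round(s["qpos"],2),"F",np.round(s["force"],1),"w",np.round(s["width"],1),"-> d cm",np.round(d,2),"a",np.round(a,3))
def wray(g,p,z):
    p=np.atleast_2d(p).astype(float);u=(p-g["mtx"][:2,2])/g["mtx"][0,0];r=np.linalg.norm(u,axis=1)[:,None]
    d=np.c_[u*np.sinc(r/np.pi)**1,np.cos(r)]@g["R"];c=-g["R"].T@g["t"];return c+d*((z-c[2])/d[:,2])[:,None]
E
python3 -c "
from h import *
plan([416,-78,230],0)"
```

```text
clock 0.1 pos [ 173.8 -625.7  230.5] rpy [-3.14  -0.     0.271] q [ 1.23  0.63  0.04  1.52 -0.03  1.   -0.02] F [-0.5  0.5 -0.8] w 85.7 -> d cm [ 37.99 -46.3    0.13] a [-0.002  0.     0.271]
```

send_rows --series '[{"dx":38,"dy":-46.3,"dz":0,"az":0.271,"hand":0},{"dx":38,"dy":-46.3,"dz":0,"az":0.271,"hand":0},{"dx":38,"dy":-46.3,"dz":0,"az":0.271,"hand":0},{"dx":38,"dy":-46.3,"dz":0,"az":0.271,"hand":0},{"dx":38,"dy":-46.3,"dz":0,"az":0.271,"hand":0},{"dx":38,"dy":-46.3,"dz":0,"az":0.271,"hand":0},{"dx":38,"dy":-46.3,"dz":0,"az":0.271,"hand":0},{"dx":38,"dy":-46.3,"dz":0,"az":0.271,"hand":0},{"dx":38,"dy":-46.3,"dz":0,"az":0.271,"hand":0},{"dx":38,"dy":-46.3,"dz":0,"az":0.271,"hand":0}]'

```text
invalid input at $.series[0]: expected keys ax, ay, az, dx, dy, dz, hand
```

```bash
python3 -c "
from h import *
plan([416,-78,230],0)"
```

```text
clock 0.1 pos [ 173.8 -625.7  230.5] rpy [-3.14  -0.     0.271] q [ 1.23  0.63  0.04  1.52 -0.03  1.   -0.02] F [-0.5  0.5 -0.8] w 85.7 -> d cm [ 37.99 -46.3    0.13] a [-0.002  0.     0.271]
```

send_rows --series '[{"ax":0,"ay":0,"az":0.271,"dx":38,"dy":-46.3,"dz":0,"hand":0},{"ax":0,"ay":0,"az":0.271,"dx":38,"dy":-46.3,"dz":0,"hand":0},{"ax":0,"ay":0,"az":0.271,"dx":38,"dy":-46.3,"dz":0,"hand":0},{"ax":0,"ay":0,"az":0.271,"dx":38,"dy":-46.3,"dz":0,"hand":0},{"ax":0,"ay":0,"az":0.271,"dx":38,"dy":-46.3,"dz":0,"hand":0},{"ax":0,"ay":0,"az":0.271,"dx":38,"dy":-46.3,"dz":0,"hand":0},{"ax":0,"ay":0,"az":0.271,"dx":38,"dy":-46.3,"dz":0,"hand":0},{"ax":0,"ay":0,"az":0.271,"dx":38,"dy":-46.3,"dz":0,"hand":0},{"ax":0,"ay":0,"az":0.271,"dx":38,"dy":-46.3,"dz":0,"hand":0},{"ax":0,"ay":0,"az":0.271,"dx":38,"dy":-46.3,"dz":0,"hand":0}]'

```text
clock: 1.1
eef_pos: [376.5, -167.1, 231.3]
tool_rot: [3.142, -0.0, -0.0]
force: [1.9, 0.2, 0.5]
width: 85.4
gripper_force: 0.0
```

```bash
python3 -c "
from h import *
plan([416,-78,230],0)"
```

```text
clock 1.1 pos [ 376.5 -167.1  231.3] rpy [ 3.142 -0.    -0.   ] q [ 0.31  0.29  0.05  2.14 -0.02  0.71 -1.19] F [1.9 0.2 0.5] w 85.4 -> d cm [ 3.95 -8.92  0.13] a [ 0. -0. -0.]
```

send_rows --series '[{"ax":0,"ay":0,"az":0,"dx":3.8,"dy":-8.7,"dz":0,"hand":0},{"ax":0,"ay":0,"az":0,"dx":3.8,"dy":-8.7,"dz":0,"hand":0},{"ax":0,"ay":0,"az":0,"dx":3.8,"dy":-8.7,"dz":0,"hand":0},{"ax":0,"ay":0,"az":0,"dx":3.8,"dy":-8.7,"dz":0,"hand":0},{"ax":0,"ay":0,"az":0,"dx":3.8,"dy":-8.7,"dz":0,"hand":0}]'

```text
clock: 1.6
eef_pos: [413.4, -83.2, 231.1]
tool_rot: [3.141, 0.001, -0.002]
force: [-0.4, -0.2, -0.6]
width: 85.1
gripper_force: 0.0
```

```bash
python3 -c "
from h import *
from cell import get_image
plan([416,-78,230],0)
g=get_image('wrist');np.savez('w1.npz',**g);print(g['mtx'][0],g['mtx'][1],-g['R'].T@g['t'],g['R'])
cv2.imwrite('pics/w1.png',g['pixels'][:,:,::-1])"
```

```text
clock 1.6 pos [413.4 -83.2 231.1] rpy [ 3.141e+00  1.000e-03 -2.000e-03] q [ 0.11  0.31  0.03  2.12 -0.01  0.72 -1.43] F [-0.4 -0.2 -0.6] w 85.1 -> d cm [ 0.25 -0.52  0.11] a [ 0.001  0.001 -0.002]
[297.31863964   0.         256.00064383] [  0.         297.31863964 190.19837675] [483.42996641 -83.59113339 374.2694573 ] [[-2.51850544e-03 -9.99996194e-01  1.12642477e-03]
 [-9.61561067e-01  2.73099818e-03  2.74577596e-01]
 [-2.74579627e-01 -3.91601038e-04 -9.61564286e-01]]
```

View pics/w1.png

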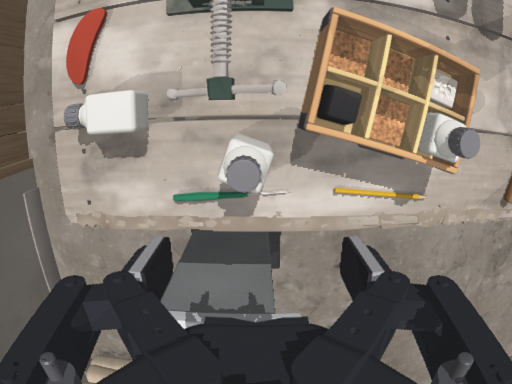

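The wrist view shows the standing cap at (244,173), the lying bottle at (115,112) with its cap to the left, and the whole crate at upper right. Cells 2, 5 and 6 show cork.

```bash
python3 - <<'E'
from h import *
g=dict(np.load("w1.npz"));hsv=cv2.cvtColor(g["pixels"],cv2.COLOR_RGB2HSV).astype(int);H,S,V=[hsv[...,i] for i in range(3)]
def roi(m,x0,y0,x1,y1):
    o=np.zeros_like(m);o[y0:y1,x0:x1]=m[y0:y1,x0:x1];return o
def rep(m,z,n,a=60):
    for c in blobs(m,a):
        w=wray(g,c.reshape(-1,2),z)[:,:2].astype(np.float32);r=cv2.minAreaRect(w);print(n,np.round(r[0],1),np.round(r[1],1),round(r[2],1),"pix",cv2.boundingRect(c),"circ",np.round(cv2.minEnclosingCircle(w)[0],1),round(cv2.minEnclosingCircle(w)[1],1));
rep(roi((V<125)&(S<60),215,145,265,186),110,"upcap")
rep(roi((V>170)&(S<60),210,130,280,195),0,"upbody z0")
rep(roi((V>150)&(S<60),210,130,280,195),70,"upbody z70")
rep(roi((V>165)&(S<60),70,85,150,140),50,"flatbody z50")
rep(roi((V>165)&(S<60),70,85,150,140),25,"flatbody z25")
rep(roi((V<125)&(S<60),55,100,85,132),25,"flatcap z25")
m=roi((S>85)&(H<30),298,5,485,175);rep(m,62,"crate",2000)
m=cv2.morphologyEx(roi((V>150)&(S<60),210,130,280,195).astype(np.uint8),cv2.MORPH_OPEN,np.ones((3,3)))
c=max(blobs(m),key=cv2.contourArea);print("poly",cv2.approxPolyDP(cv2.convexHull(c),3,True).reshape(-1,2).tolist())
E
```

```text
upbody z0 [414.2 -69.9] [90.9 81.4] 88.0 pix (210, 130, 70, 64) circ [414.9 -69.9] 60.1
upbody z70 [426.6 -71.6] [73.9 68.3] 89.5 pix (210, 130, 70, 65) circ [426.6 -71.9] 49.3
flatbody z50 [490.3  92.9] [110.5  59. ] 83.4 pix (70, 85, 80, 49) circ [508.7  91.3] 55.8
flatbody z25 [490.8 106.5] [119.   63.5] 83.4 pix (70, 85, 80, 49) circ [510.7 104.8] 60.2
flatcap z25 [473.9 157.7] [32.6 14.7] 84.8 pix (65, 120, 20, 12) circ [473.3 157.8] 17.6
crate [ 507.8 -248.2] [215.9 141.6] 77.3 pix (302, 8, 178, 165) circ [ 506.8 -252. ] 124.0
poly [[279, 130], [278, 194], [210, 190], [210, 130]]
```

```bash
python3 - <<'E'
from h import *
g=dict(np.load("w1.npz"));hsv=cv2.cvtColor(g["pixels"],cv2.COLOR_RGB2HSV).astype(int);H,S,V=[hsv[...,i] for i in range(3)]
for x,y in[(244,173),(240,145),(262,160),(225,180),(215,150),(280,160),(115,112),(72,115),(135,130),(150,105)]:print((x,y),hsv[y,x])
def rep(m,z,n,x0,y0,x1,y1):
    o=np.zeros_like(m);o[y0:y1,x0:x1]=m[y0:y1,x0:x1]
    for c in blobs(o,60):
        w=wray(g,c.reshape(-1,2),z)[:,:2].astype(np.float32);r=cv2.minAreaRect(w);e=cv2.minEnclosingCircle(w);print(n,np.round(r[0],1),np.round(r[1],1),round(r[2],1),"pix",cv2.boundingRect(c),"circ",np.round(e[0],1),round(e[1],1),cv2.approxPolyDP(cv2.convexHull(c),2.5,True).reshape(-1,2).tolist())
rep((V<118),110,"upcap",215,150,268,193)
rep((V>195),0,"upbody z0",210,130,280,195)
rep((V>195),70,"upbody z70",210,130,280,195)
rep((V>195),50,"flat z50",70,85,155,140)
rep((V<100),25,"flatcap z25",55,95,90,135)
E
```

```text
(244, 173) [120   7 137]
(240, 145) [ 20   7 232]
(262, 160) [ 26   9 218]
(225, 180) [ 21   8 226]
(215, 150) [ 16  32 178]
(280, 160) [ 14  33 161]
(115, 112) [ 20   6 237]
(72, 115) [132  10 130]
(135, 130) [ 24  10 124]
(150, 105) [ 14  34 156]
upbody z0 [425.1 -74.4] [59.7 33.8] 83.2 pix (225, 139, 48, 30) circ [420.3 -73.7] 31.0 [[230, 141], [237, 139], [269, 150], [272, 155], [268, 166], [225, 164]]
upbody z70 [436.  -76.1] [48.5 27.4] 83.2 pix (225, 139, 48, 30) circ [432.1 -75.6] 25.2 [[230, 141], [237, 139], [269, 150], [272, 155], [268, 166], [225, 164]]
flat z50 [487.3  93.8] [77.1 46.2] 89.8 pix (79, 90, 56, 43) circ [487.9  91.3] 41.2 [[133, 91], [133, 128], [89, 132], [79, 118], [79, 110], [88, 95]]
```

```bash
python3 - <<'E'
from h import *
g=dict(np.load("w1.npz"));hsv=cv2.cvtColor(g["pixels"],cv2.COLOR_RGB2HSV).astype(int);H,S,V=[hsv[...,i] for i in range(3)]
def rep(m,z,n,x0,y0,x1,y1):
    o=np.zeros_like(m);o[y0:y1,x0:x1]=m[y0:y1,x0:x1]
    for c in blobs(o,60):
        w=wray(g,c.reshape(-1,2),z)[:,:2].astype(np.float32);r=cv2.minAreaRect(w);e=cv2.minEnclosingCircle(w);print(n,np.round(r[0],1),np.round(r[1],1),round(r[2],1),"pix",cv2.boundingRect(c),"circ",np.round(e[0],1),round(e[1],1),cv2.approxPolyDP(cv2.convexHull(c),2.5,True).reshape(-1,2).tolist())
        h=cv2.convexHull(c);q=cv2.approxPolyDP(h,2.5,True).reshape(-1,2);wq=wray(g,q,z)[:,:2];d=np.roll(wq,-1,0)-wq
        print("   edges len,ang mod 90:",[(int(np.hypot(*v)),int(np.degrees(np.arctan2(v[1],v[0]))%90)) for v in d])
cap=(V<165)&(S<20)&(H>60)
rep(cap,110,"upcap",215,140,270,195)
rep((S<18)&(V>60)&~((V<165)&(S<20)&(H>60)),0,"upbody z0",210,130,285,200)
rep((S<18),0,"upall z0",210,130,285,200)
rep((S<18)&(V>160),50,"flat z50",70,85,155,140)
rep(cap,25,"flatcap z25",55,95,92,135)
E
```

```text
upcap [423.6 -72.3] [30.2 32.8] 89.8 pix (227, 156, 34, 36) circ [423.1 -72.4] 17.0 [[250, 157], [259, 166], [259, 181], [251, 190], [237, 191], [228, 182], [227, 168], [237, 157]]
   edges len,ang mod 90: [(11, 44), (14, 89), (11, 49), (13, 4), (11, 43), (13, 2), (13, 47), (11, 89)]
upbody z0 [411.6 -70.4] [59.6 68.7] 70.3 pix (218, 134, 55, 60) circ [411.3 -71.5] 41.3 [[235, 134], [266, 143], [271, 149], [272, 159], [258, 193], [218, 178], [228, 143]]
   edges len,ang mod 90: [(40, 73), (9, 39), (12, 6), (48, 68), (55, 68), (47, 72), (14, 51)]
upall z0 [409.9 -69.8] [59.6 72.2] 70.4 pix (218, 134, 55, 60) circ [411.3 -71.5] 41.3 [[235, 134], [266, 143], [271, 149], [272, 159], [258, 193], [237, 191], [218, 178], [228, 143]]
   edges len,ang mod 90: [(40, 73), (9, 39), (12, 6), (48, 68), (27, 84), (30, 54), (47, 72), (14, 51)]
flat z50 [486.6  92.1] [80.7 47.9] 89.8 pix (79, 90, 58, 44) circ [490.3  90.5] 43.1 [[136, 90], [134, 129], [87, 132], [79, 120], [79, 109], [87, 96]]
   edges len,ang mod 90: [(45, 84), (65, 89), (19, 34), (13, 86), (19, 48), (66, 0)]
flatcap z25 [486.5 161. ] [32.5 28. ] 2.8 pix (64, 104, 18, 25) circ [485.9 157.7] 18.7 [[79, 104], [81, 127], [68, 127], [64, 119], [65, 109]]
   edges len,ang mod 90: [(30, 2), (22, 85), (13, 28), (13, 78), (24, 9)]
```

```bash
python3 -c "
from h import *
plan([423,-73,150],-0.34)"
```

```text
clock 1.65 pos [413.4 -83.5 231.2] rpy [ 3.141e+00  1.000e-03 -3.000e-03] q [ 0.11  0.31  0.03  2.12 -0.01  0.72 -1.43] F [-0.  -0.5 -0.3] w 85.1 -> d cm [ 0.96 -1.06  8.12] a [0.001 0.001 0.337]
```

send_rows --series '[{"ax":0,"ay":0,"az":0.337,"dx":1,"dy":-1.1,"dz":3,"hand":0},{"ax":0,"ay":0,"az":0.337,"dx":1,"dy":-1.1,"dz":6,"hand":0},{"ax":0,"ay":0,"az":0.337,"dx":1,"dy":-1.1,"dz":8,"hand":0},{"ax":0,"ay":0,"az":0.337,"dx":1,"dy":-1.1,"dz":8,"hand":0},{"ax":0,"ay":0,"az":0.337,"dx":1,"dy":-1.1,"dz":8,"hand":0}]'

```text
clock: 2.15
eef_pos: [423.9, -72.2, 151.5]
tool_rot: [3.141, 0.001, -0.338]
force: [0.2, -0.0, -0.0]
width: 85.1
gripper_force: 0.0
```

```bash
cat >> h.py <<'E'
def cap(z=110,name="wrist",box=None,guess=None):
    from cell import get_image
    g=get_image(name);hsv=cv2.cvtColor(g["pixels"],cv2.COLOR_RGB2HSV).astype(int);H,S,V=[hsv[...,i] for i in range(3)]
    m=(V<165)&(S<20)&(H>60)
    for c in blobs(m,150):
        e=cv2.minEnclosingCircle(wray(g,c.reshape(-1,2),z)[:,:2].astype(np.float32))
        if 10<e[1]<24:print("cap",np.round(e[0],1),round(e[1],1),"pix",cv2.boundingRect(c))
    return g,H,S,V
E
python3 -c "
from h import *
plan([423,-73,90],-0.34)
g,*_=cap();cv2.imwrite('pics/w2.png',g['pixels'][:,:,::-1])"
```

```text
clock 2.15 pos [423.9 -72.2 151.5] rpy [ 3.141e+00  1.000e-03 -3.380e-01] q [ 0.04  0.46  0.09  2.19 -0.08  0.5  -1.72] F [ 0.2 -0.  -0. ] w 85.1 -> d cm [-0.05  0.1   6.15] a [0.    0.001 0.002]
cap [399.4  21.2] 11.4 pix (143, 269, 23, 22)
cap [ 363.3 -135.2] 23.5 pix (348, 237, 36, 45)
cap [414.9  13.2] 23.7 pix (129, 237, 40, 45)
cap [424.7 -72.9] 18.0 pix (233, 188, 47, 51)
cap [488.1  79.5] 13.4 pix (36, 184, 23, 30)
cap [ 464.3 -296.4] 18.4 pix (491, 59, 21, 38)
cap [ 490. -157.] 18.7 pix (322, 59, 51, 42)
```

View pics/w2.png

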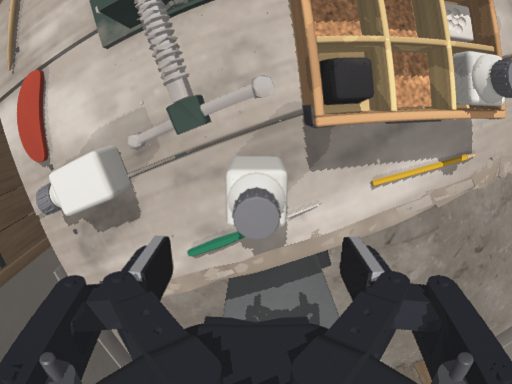

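The bottle now appears square to the tool, with its cap at (256,213), which is (424,-73) in world coordinates. I'll descend and grip the cap.

send_rows --series '[{"ax":0,"ay":0,"az":0,"dx":0,"dy":0.1,"dz":3,"hand":0.2},{"ax":0,"ay":0,"az":0,"dx":0,"dy":0.1,"dz":5,"hand":0.2},{"ax":0,"ay":0,"az":0,"dx":0,"dy":0.1,"dz":6.7,"hand":0.2},{"ax":0,"ay":0,"az":0,"dx":0,"dy":0.1,"dz":6.7,"hand":0.2},{"ax":0,"ay":0,"az":0,"dx":0,"dy":0.1,"dz":6.7,"hand":0.4},{"ax":0,"ay":0,"az":0,"dx":0,"dy":0.1,"dz":6.7,"hand":0.6},{"ax":0,"ay":0,"az":0,"dx":0,"dy":0.1,"dz":6.7,"hand":1},{"ax":0,"ay":0,"az":0,"dx":0,"dy":0.1,"dz":6.7,"hand":1},{"ax":0,"ay":0,"az":0,"dx":0,"dy":0.1,"dz":6.7,"hand":1},{"ax":0,"ay":0,"az":0,"dx":0,"dy":0.1,"dz":6.7,"hand":1}]'

```text
clock: 3.2
eef_pos: [424.8, -72.3, 85.7]
tool_rot: [-3.141, -0.003, -0.337]
force: [-0.9, -0.9, 7.1]
width: 30.6
gripper_force: 58.7
```

```bash
python3 -c "
from h import *
plan([423,-73,180],-0.34)"
```

```text
clock 3.2 pos [424.8 -72.3  85.7] rpy [-3.141e+00 -3.000e-03 -3.370e-01] q [ 0.06  0.6   0.06  2.24 -0.11  0.31 -1.7 ] F [-0.9 -0.9  7.1] w 30.6 -> d cm [-0.12  0.12 -9.43] a [-0.    -0.003  0.003]
```

send_rows --series '[{"ax":0,"ay":0,"az":0,"dx":0,"dy":0,"dz":-2,"hand":1},{"ax":0,"ay":0,"az":0,"dx":0,"dy":0,"dz":-5,"hand":1},{"ax":0,"ay":0,"az":0,"dx":0,"dy":0,"dz":-9,"hand":1},{"ax":0,"ay":0,"az":0,"dx":0,"dy":0,"dz":-13,"hand":1},{"ax":0,"ay":0,"az":0,"dx":0,"dy":0,"dz":-16,"hand":1},{"ax":0,"ay":0,"az":0,"dx":0,"dy":0,"dz":-16,"hand":1},{"ax":0,"ay":0,"az":0,"dx":0,"dy":0,"dz":-16,"hand":1}]'

```text
clock: 3.9
eef_pos: [423.8, -71.9, 245.1]
tool_rot: [-3.141, -0.002, -0.337]
force: [-1.0, -0.3, -2.1]
width: 30.4
gripper_force: 59.9
```

```bash
python3 -c "
from h import *
plan([540,-197,245],-0.222)"
```

```text
clock 3.9 pos [423.8 -71.9 245.1] rpy [-3.141e+00 -2.000e-03 -3.370e-01] q [ 0.    0.3   0.13  2.08 -0.05  0.76 -1.74] F [-1.  -0.3 -2.1] w 30.4 -> d cm [15.1   7.96  0.03] a [-0.001 -0.002 -0.115]
```

send_rows --series '[{"ax":0,"ay":0,"az":-0.115,"dx":3,"dy":1.6,"dz":0,"hand":1},{"ax":0,"ay":0,"az":-0.115,"dx":7,"dy":3.7,"dz":0,"hand":1},{"ax":0,"ay":0,"az":-0.115,"dx":11,"dy":5.8,"dz":0,"hand":1},{"ax":0,"ay":0,"az":-0.115,"dx":15.1,"dy":8,"dz":0,"hand":1},{"ax":0,"ay":0,"az":-0.115,"dx":15.1,"dy":8,"dz":0,"hand":1},{"ax":0,"ay":0,"az":-0.115,"dx":15.1,"dy":8,"dz":0,"hand":1},{"ax":0,"ay":0,"az":-0.115,"dx":15.1,"dy":8,"dz":0,"hand":1}]'

```text
clock: 4.6
eef_pos: [538.4, -196.1, 242.8]
tool_rot: [-3.141, 0.004, -0.221]
force: [-1.6, 0.6, -1.7]
width: 30.3
gripper_force: 59.9
```

```bash
python3 -c "
from h import *
from cell import get_image
plan([553,-194,245],-0.222)
for n in('wrist','top'):
  g=get_image(n);np.savez(n+'3.npz',**g);cv2.imwrite('pics/'+n+'3.png',cv2.resize(g['pixels'][:,:,::-1],(768,576)))"
```

```text
clock 4.6 pos [ 538.4 -196.1  242.8] rpy [-3.141  0.004 -0.221] q [ 0.23  0.51  0.11  1.72 -0.07  0.92 -1.42] F [-1.6  0.6 -1.7] w 30.3 -> d cm [ 1.38 -0.53 -0.22] a [-0.001  0.004  0.001]
```

View pics/wrist3.png

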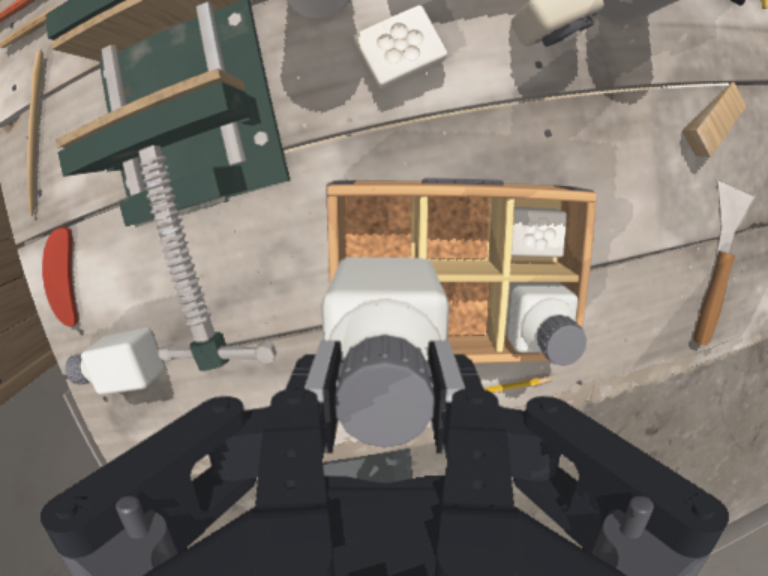

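The view shows the gripped bottle upright and the crate with its far rim corners at (329,185) and (594,191). The right divider crossing is at (506,272), with cell 6 at upper left behind the bottle.

```bash
python3 - <<'E'
from h import *
g=dict(np.load("wrist3.npz"))
P=np.array([(329,185,62,71,104),(594,191,62,71,-104),(579,361,62,-71,-104),(506,272,58,0,-33),(507,197,58,63,-33),(422,197,58,63,33)],float)
w=np.array([wray(g,p[:2]/1.5,p[2])[0,:2] for p in P])
L=P[:,3:];Lc=L-L.mean(0);wc=w-w.mean(0);a=np.arctan2((Lc[:,0]*wc[:,1]-Lc[:,1]*wc[:,0]).sum(),(Lc*wc).sum())
Rm=np.array([[np.cos(a),-np.sin(a)],[np.sin(a),np.cos(a)]]);t=w.mean(0)-Rm@L.mean(0)
print("crate",t,a,"res",np.round(w-(L@Rm.T+t),1).tolist());
for n,l in(("c6",(33,66)),("c5",(33,0)),("c2",(-33,0))):print(n,Rm@l+t)
H,S,V=[cv2.cvtColor(g["pixels"],cv2.COLOR_RGB2HSV).astype(int)[...,i] for i in range(3)]
m=(S<20)&(V>150);o=np.zeros_like(m);o[165:240,210:305]=m[165:240,210:305]
c=max(blobs(o),key=cv2.contourArea);q=cv2.approxPolyDP(cv2.convexHull(c),3,True).reshape(-1,2);print(q.tolist())
foot=242.8-85.7
far=q[q[:,1]<182];print("foot-far edge at z=foot",wray(g,far,foot)[:,:2],"z70",wray(g,far,foot+70)[:,:2])
E
```

```text
crate [ 507.13345775 -252.64802106] -0.21373658525955072 res [[-0.1, -2.9], [-0.0, 1.9], [-3.0, -0.9], [4.3, -1.0], [0.1, 2.0], [-1.2, 0.8]]
c6 [ 553.38200157 -195.14956721]
c5 [ 539.38254806 -259.64774782]
c2 [ 474.88436745 -245.64829431]
[[287, 176], [298, 202], [297, 226], [284, 237], [229, 235], [215, 225], [215, 200], [227, 174], [270, 172]]
foot-far edge at z=foot [[ 548.68983047 -223.83949805]
 [ 560.72869745 -177.83573336]
 [ 554.79985802 -211.33093561]] z70 [[ 566.54644719 -220.20168457]
 [ 574.89934187 -188.28301628]
 [ 570.78575116 -211.52290235]]
```

send_rows --series '[{"ax":0,"ay":0,"az":0,"dx":1.4,"dy":-0.4,"dz":2,"hand":1},{"ax":0,"ay":0,"az":0,"dx":1.4,"dy":-0.4,"dz":5,"hand":1},{"ax":0,"ay":0,"az":0,"dx":1.4,"dy":-0.4,"dz":7.8,"hand":1},{"ax":0,"ay":0,"az":0,"dx":1.4,"dy":-0.4,"dz":7.8,"hand":1},{"ax":0,"ay":0,"az":0,"dx":1.4,"dy":-0.4,"dz":7.8,"hand":1},{"ax":0,"ay":0,"az":0,"dx":1.4,"dy":-0.4,"dz":7.8,"hand":1}]'

```text
clock: 5.3
eef_pos: [555.5, -196.8, 168.1]
tool_rot: [3.141, -0.003, -0.222]
force: [0.3, -0.3, -0.9]
width: 30.4
gripper_force: 60.0
```

```bash
python3 -c "
from h import *
from cell import get_image
plan([553,-195,150],-0.218)
a=get_image('side');np.savez('s4.npz',**a);b=get_image('wrist');np.savez('w4.npz',**b)
cv2.imwrite('pics/s4.png',np.hstack([cv2.resize(a['pixels'][90:230,200:360],(400,350)),cv2.resize(b['pixels'][60:256,160:384],(400,350))])[:,:,::-1])"
```

```text
clock 5.3 pos [ 555.5 -196.8  168.1] rpy [ 3.141e+00 -3.000e-03 -2.220e-01] q [ 0.23  0.62  0.1   1.76 -0.08  0.76 -1.42] F [ 0.3 -0.3 -0.9] w 30.4 -> d cm [-0.28 -0.12  1.81] a [ 0.    -0.003 -0.004]
```

View pics/s4.png

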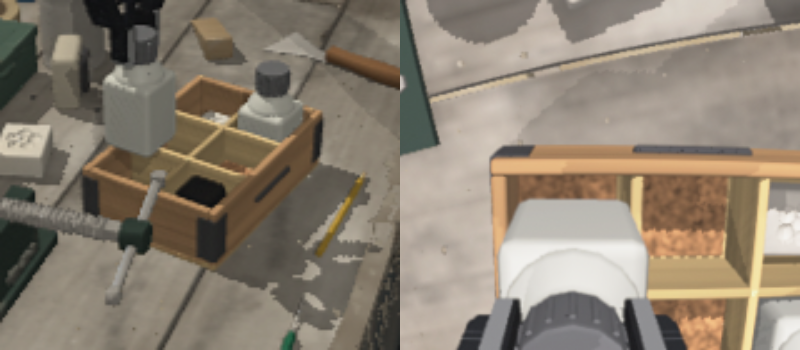

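The bottle hangs upright over cell 6 and the cell is clear below it. I'll correct by 2 to 3 mm and start in.

send_rows --series '[{"ax":0,"ay":0,"az":0,"dx":-0.25,"dy":-0.1,"dz":0.5,"hand":1},{"ax":0,"ay":0,"az":0,"dx":-0.25,"dy":-0.1,"dz":1.2,"hand":1},{"ax":0,"ay":0,"az":0,"dx":-0.25,"dy":-0.1,"dz":1.6,"hand":1},{"ax":0,"ay":0,"az":0,"dx":-0.25,"dy":-0.1,"dz":2,"hand":1},{"ax":0,"ay":0,"az":0,"dx":-0.25,"dy":-0.1,"dz":2.4,"hand":1},{"ax":0,"ay":0,"az":0,"dx":-0.25,"dy":-0.1,"dz":2.8,"hand":1},{"ax":0,"ay":0,"az":0,"dx":-0.25,"dy":-0.1,"dz":2.8,"hand":1}]'

```text
clock: 6.1
eef_pos: [552.1, -195.1, 137.7]
tool_rot: [-3.142, 0.001, -0.222]
force: [-0.2, 0.4, -1.1]
width: 30.2
gripper_force: 60.1
```

```bash
python3 -c "
from h import *
plan([553,-195,115],-0.218)"
```

```text
clock 6.1 pos [ 552.1 -195.1  137.7] rpy [-3.142e+00  1.000e-03 -2.220e-01] q [ 0.23  0.66  0.09  1.79 -0.09  0.7  -1.42] F [-0.2  0.4 -1.1] w 30.2 -> d cm [ 0.09 -0.03  2.27] a [-0.     0.001 -0.004]
```

Foot is at about 52 mm, below the rim, with no side force. Lowering to just above the highest possible floor.

send_rows --series '[{"ax":0,"ay":0,"az":0,"dx":0.1,"dy":0,"dz":0.4,"hand":1},{"ax":0,"ay":0,"az":0,"dx":0.1,"dy":0,"dz":0.8,"hand":1},{"ax":0,"ay":0,"az":0,"dx":0.1,"dy":0,"dz":1.2,"hand":1},{"ax":0,"ay":0,"az":0,"dx":0.1,"dy":0,"dz":1.6,"hand":1},{"ax":0,"ay":0,"az":0,"dx":0.1,"dy":0,"dz":2.0,"hand":1},{"ax":0,"ay":0,"az":0,"dx":0.1,"dy":0,"dz":2.3,"hand":1},{"ax":0,"ay":0,"az":0,"dx":0.1,"dy":0,"dz":2.3,"hand":1}]'

```text
clock: 6.8
eef_pos: [552.9, -195.2, 114.8]
tool_rot: [-3.141, 0.001, -0.222]
force: [0.3, -0.4, -1.9]
width: 30.4
gripper_force: 60.1
```

send_rows --series '[{"ax":0,"ay":0,"az":0,"dx":0,"dy":0,"dz":0.1,"hand":1},{"ax":0,"ay":0,"az":0,"dx":0,"dy":0,"dz":0.2,"hand":1},{"ax":0,"ay":0,"az":0,"dx":0,"dy":0,"dz":0.3,"hand":1},{"ax":0,"ay":0,"az":0,"dx":0,"dy":0,"dz":0.3,"hand":1}]'

```text
clock: 7.2
eef_pos: [553.1, -195.3, 112.2]
tool_rot: [-3.142, 0.0, -0.222]
force: [0.9, 0.8, -1.6]
width: 29.9
gripper_force: 60.1
```

send_rows --series '[{"ax":0,"ay":0,"az":0,"dx":0,"dy":0,"dz":0.1,"hand":1},{"ax":0,"ay":0,"az":0,"dx":0,"dy":0,"dz":0.2,"hand":1},{"ax":0,"ay":0,"az":0,"dx":0,"dy":0,"dz":0.3,"hand":1},{"ax":0,"ay":0,"az":0,"dx":0,"dy":0,"dz":0.3,"hand":1}]'

```text
clock: 7.6
eef_pos: [553.1, -195.3, 109.2]
tool_rot: [-3.142, 0.0, -0.222]
force: [-0.8, 0.4, -0.6]
width: 30.1
gripper_force: 60.1
```

send_rows --series '[{"ax":0,"ay":0,"az":0,"dx":0,"dy":0,"dz":0.1,"hand":1},{"ax":0,"ay":0,"az":0,"dx":0,"dy":0,"dz":0.2,"hand":1},{"ax":0,"ay":0,"az":0,"dx":0,"dy":0,"dz":0.3,"hand":1},{"ax":0,"ay":0,"az":0,"dx":0,"dy":0,"dz":0.3,"hand":1}]'

```text
clock: 8.0
eef_pos: [553.1, -195.3, 106.2]
tool_rot: [-3.142, 0.0, -0.222]
force: [0.3, 0.1, -1.6]
width: 30.4
gripper_force: 60.1
```

send_rows --series '[{"ax":0,"ay":0,"az":0,"dx":0,"dy":0,"dz":0.1,"hand":1},{"ax":0,"ay":0,"az":0,"dx":0,"dy":0,"dz":0.2,"hand":1},{"ax":0,"ay":0,"az":0,"dx":0,"dy":0,"dz":0.3,"hand":1},{"ax":0,"ay":0,"az":0,"dx":0,"dy":0,"dz":0.3,"hand":1}]'

```text
clock: 8.4
eef_pos: [553.1, -195.3, 103.2]
tool_rot: [-3.142, 0.0, -0.222]
force: [-0.1, 0.7, -0.9]
width: 30.4
gripper_force: 60.1
```

send_rows --series '[{"ax":0,"ay":0,"az":0,"dx":0,"dy":0,"dz":0.1,"hand":1},{"ax":0,"ay":0,"az":0,"dx":0,"dy":0,"dz":0.2,"hand":1},{"ax":0,"ay":0,"az":0,"dx":0,"dy":0,"dz":0.2,"hand":1}]'

```text
clock: 8.7
eef_pos: [553.3, -195.6, 101.9]
tool_rot: [3.142, -0.0, -0.222]
force: [-2.5, -0.6, 3.5]
width: 29.9
gripper_force: 60.6
```

send_rows --series '[{"ax":0,"ay":0,"az":0,"dx":0,"dy":0,"dz":0.1,"hand":1},{"ax":0,"ay":0,"az":0,"dx":0,"dy":0,"dz":0.1,"hand":1}]'

```text
clock: 8.9
eef_pos: [553.4, -195.6, 101.8]
tool_rot: [3.142, -0.001, -0.222]
force: [-3.5, -0.0, 10.8]
width: 30.4
gripper_force: 61.6
```

Standing firmly on the floor. Release by opening partly, then go up.

send_rows --series '[{"ax":0,"ay":0,"az":0,"dx":0,"dy":0,"dz":-0.1,"hand":0.5},{"ax":0,"ay":0,"az":0,"dx":0,"dy":0,"dz":-0.1,"hand":0.35},{"ax":0,"ay":0,"az":0,"dx":0,"dy":0,"dz":-0.1,"hand":0.3},{"ax":0,"ay":0,"az":0,"dx":0,"dy":0,"dz":-0.1,"hand":0.3},{"ax":0,"ay":0,"az":0,"dx":0,"dy":0,"dz":-2,"hand":0.3},{"ax":0,"ay":0,"az":0,"dx":0,"dy":0,"dz":-5,"hand":0.2},{"ax":0,"ay":0,"az":0,"dx":0,"dy":0,"dz":-9,"hand":0},{"ax":0,"ay":0,"az":0,"dx":0,"dy":0,"dz":-13,"hand":0},{"ax":0,"ay":0,"az":0,"dx":0,"dy":0,"dz":-13,"hand":0}]'

```text
clock: 9.8
eef_pos: [556.6, -196.7, 235.8]
tool_rot: [3.141, -0.011, -0.222]
force: [1.3, 0.2, -0.7]
width: 85.2
gripper_force: 0.0
```

```bash
python3 -c "
from h import *
g,H,S,V=cap(126)
plan([486,110,235],0)"
```

```text
cap [ 518.3 -186.7] 16.1 pix (240, 219, 31, 23)
cap [ 551.1 -197.7] 18.9 pix (239, 175, 35, 39)
clock 9.85 pos [ 555.  -196.   233.1] rpy [ 3.141 -0.006 -0.222] q [ 0.22  0.54  0.11  1.7  -0.07  0.9  -1.43] F [ 0.6 -0.2 -0.7] w 85.4 -> d cm [-13.47 -28.33  -0.29] a [ 0.001 -0.006 -0.222]
```

Bottle 1 stands in cell 6. Next I go over the lying bottle. The plan is to grip its body leaning 30° toward the cap, lift it, turn 90°, stand it on the bench, then regrasp by the cap.

```bash
python3 -c "
from h import *
plan([486,155,240],1.571)"
```

```text
clock 9.85 pos [ 555.  -196.   233.1] rpy [ 3.141 -0.006 -0.222] q [ 0.22  0.54  0.11  1.7  -0.07  0.9  -1.43] F [ 0.6 -0.2 -0.7] w 85.4 -> d cm [-14.46 -32.72  -0.8 ] a [ 0.006 -0.004 -1.793]
```

send_rows --series '[{"ax":0,"ay":0,"az":-1.79,"dx":-14.5,"dy":-32.7,"dz":-0.8,"hand":0},{"ax":0,"ay":0,"az":-1.79,"dx":-14.5,"dy":-32.7,"dz":-0.8,"hand":0},{"ax":0,"ay":0,"az":-1.79,"dx":-14.5,"dy":-32.7,"dz":-0.8,"hand":0},{"ax":0,"ay":0,"az":-1.79,"dx":-14.5,"dy":-32.7,"dz":-0.8,"hand":0},{"ax":0,"ay":0,"az":-1.79,"dx":-14.5,"dy":-32.7,"dz":-0.8,"hand":0},{"ax":0,"ay":0,"az":-1.79,"dx":-14.5,"dy":-32.7,"dz":-0.8,"hand":0},{"ax":0,"ay":0,"az":-1.79,"dx":-14.5,"dy":-32.7,"dz":-0.8,"hand":0},{"ax":0,"ay":0,"az":-1.79,"dx":-14.5,"dy":-32.7,"dz":-0.8,"hand":0},{"ax":0,"ay":0,"az":-1.79,"dx":-14.5,"dy":-32.7,"dz":-0.8,"hand":0},{"ax":0,"ay":0,"az":-1.79,"dx":-14.5,"dy":-32.7,"dz":-0.8,"hand":0}]'

```text
clock: 10.85
eef_pos: [482.6, 156.2, 236.9]
tool_rot: [-3.139, 0.001, 1.286]
force: [-0.1, -1.2, -0.8]
width: 85.9
gripper_force: 0.0
```

```bash
python3 -c "
from h import *
D=Ro.from_euler('z',1.571)*Ro.from_euler('x',np.pi)
plan([486,155,200],R=D*Ro.from_euler('y',-0.52))"
```

```text
clock 10.85 pos [482.6 156.2 236.9] rpy [-3.139e+00  1.000e-03  1.286e+00] q [-0.14  0.43 -0.33  1.89  0.18  0.84 -0.84] F [-0.1 -1.2 -0.8] w 85.9 -> d cm [-0.02  0.37  3.69] a [-0.077 -0.516 -0.278]
```

send_rows --series '[{"ax":0,"ay":0,"az":-0.285,"dx":0,"dy":0.4,"dz":0,"hand":0},{"ax":0,"ay":0,"az":-0.285,"dx":0,"dy":0.4,"dz":0,"hand":0},{"ax":-0.077,"ay":-0.516,"az":-0.278,"dx":0,"dy":0.4,"dz":2,"hand":0},{"ax":-0.077,"ay":-0.516,"az":-0.278,"dx":0,"dy":0.4,"dz":3.7,"hand":0},{"ax":-0.077,"ay":-0.516,"az":-0.278,"dx":0,"dy":0.4,"dz":3.7,"hand":0},{"ax":-0.077,"ay":-0.516,"az":-0.278,"dx":0,"dy":0.4,"dz":3.7,"hand":0},{"ax":-0.077,"ay":-0.516,"az":-0.278,"dx":0,"dy":0.4,"dz":3.7,"hand":0},{"ax":-0.077,"ay":-0.516,"az":-0.278,"dx":0,"dy":0.4,"dz":3.7,"hand":0}]'

```text
clock: 11.65
eef_pos: [487.1, 153.9, 200.3]
tool_rot: [3.141, 0.52, 1.563]
force: [0.8, -1.0, 0.3]
width: 85.4
gripper_force: 0.0
```

```bash
python3 -c "
from h import *
from cell import get_image
D=Ro.from_euler('z',1.571)*Ro.from_euler('x',np.pi)
plan([486,154,117],R=D*Ro.from_euler('y',-0.52))
g=get_image('wrist');np.savez('w5.npz',**g);cv2.imwrite('pics/w5.png',g['pixels'][:,:,::-1])"
```

```text
clock 11.65 pos [487.1 153.9 200.3] rpy [3.141 0.52  1.563] q [-0.52  0.64 -0.18  1.77  0.55  1.17 -1.03] F [ 0.8 -1.   0.3] w 85.4 -> d cm [ 4.15 -0.11  7.22] a [-0.003  0.    -0.007]
```

View pics/w5.png

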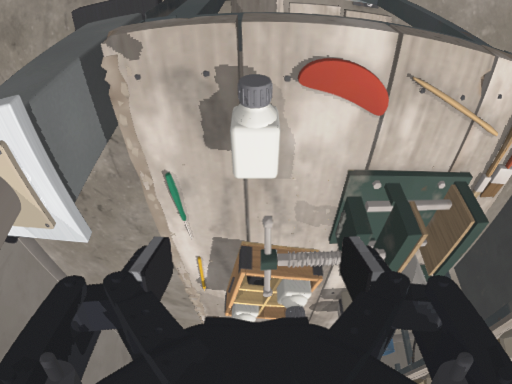

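The bottle lies straight along the image column at 256, with its foot edge at row 178 and its cap on top at (256,92). The tool is aligned with it.

```bash
python3 - <<'E'
from h import *
g=dict(np.load("w5.npz"));print(np.round(wray(g,[(236,178),(278,178),(233,128),(279,128)],50)[:,:2],1),np.round(wray(g,[(242,85),(272,85)],25)[:,:2],1))
D=Ro.from_euler('z',1.571)*Ro.from_euler('x',np.pi)
plan([486,94,13],R=D*Ro.from_euler('y',-0.52))
E
```

```text
[[464.5  58. ]
 [511.3  57.5]
 [465.1 124.6]
 [509.5 124.2]] [[474.1 158.7]
 [503.1 158.4]]
clock 11.7 pos [487.5 153.  201. ] rpy [3.139 0.52  1.56 ] q [-0.52  0.64 -0.18  1.77  0.55  1.17 -1.03] F [ 0.8  0.  -0. ] w 85.1 -> d cm [ 4.22 -0.13 19.25] a [-0.003  0.    -0.009]
```

send_rows --series '[{"ax":0,"ay":0,"az":0,"dx":4.2,"dy":0,"dz":2,"hand":0},{"ax":0,"ay":0,"az":0,"dx":4.2,"dy":0,"dz":6,"hand":0},{"ax":0,"ay":0,"az":0,"dx":4.2,"dy":0,"dz":10,"hand":0},{"ax":0,"ay":0,"az":0,"dx":4.2,"dy":0,"dz":13,"hand":0},{"ax":0,"ay":0,"az":0,"dx":4.2,"dy":0,"dz":16,"hand":0},{"ax":0,"ay":0,"az":0,"dx":4.2,"dy":0,"dz":18,"hand":0},{"ax":0,"ay":0,"az":0,"dx":4.2,"dy":0,"dz":18,"hand":0},{"ax":0,"ay":0,"az":0,"dx":4.2,"dy":0,"dz":18,"hand":0}]'

```text
clock: 12.5
eef_pos: [488.2, 100.6, 25.0]
tool_rot: [3.137, 0.519, 1.559]
force: [0.3, 0.2, -0.0]
width: 85.2
gripper_force: 0.0
```

```bash
python3 - <<'E'
from h import *
D=Ro.from_euler('z',1.571)*Ro.from_euler('x',np.pi)
plan([487.5,94,13],R=D*Ro.from_euler('y',-0.52))
E
```

```text
clock 12.5 pos [488.2 100.6  25. ] rpy [3.137 0.519 1.559] q [-0.51  0.89 -0.09  1.92  0.73  0.79 -1.22] F [ 0.3  0.2 -0. ] w 85.2 -> d cm [ 0.02 -0.07  1.37] a [-0.002 -0.001 -0.011]
```

send_rows --series '[{"ax":0,"ay":0,"az":0,"dx":0,"dy":0,"dz":0.7,"hand":0},{"ax":0,"ay":0,"az":0,"dx":0,"dy":0,"dz":1.3,"hand":0},{"ax":0,"ay":0,"az":0,"dx":0,"dy":0,"dz":1.3,"hand":0.2},{"ax":0,"ay":0,"az":0,"dx":0,"dy":0,"dz":1.3,"hand":0.35},{"ax":0,"ay":0,"az":0,"dx":0,"dy":0,"dz":1.3,"hand":0.5},{"ax":0,"ay":0,"az":0,"dx":0,"dy":0,"dz":1.3,"hand":1},{"ax":0,"ay":0,"az":0,"dx":0,"dy":0,"dz":1.3,"hand":1},{"ax":0,"ay":0,"az":0,"dx":0,"dy":0,"dz":1.3,"hand":1},{"ax":0,"ay":0,"az":0,"dx":0,"dy":0,"dz":1.3,"hand":1}]'

```text
clock: 13.4
eef_pos: [487.9, 95.6, 13.3]
tool_rot: [3.138, 0.519, 1.562]
force: [-0.9, 2.4, 5.6]
width: 49.4
gripper_force: 62.5
```

```bash
python3 - <<'E'
from h import *
plan([487.5,120,200],R=Ro.from_euler('z',1.571)*Ro.from_euler('x',np.pi)*Ro.from_euler('y',0))
E
```

```text
clock 13.4 pos [487.9  95.6  13.3] rpy [3.138 0.519 1.562] q [-0.51  0.91 -0.07  1.92  0.75  0.77 -1.24] F [-0.9  2.4  5.6] w 49.4 -> d cm [-7.150e+00  1.000e-02 -1.742e+01] a [ 0.001  0.519 -0.008]
```

send_rows --series '[{"ax":0,"ay":0,"az":0,"dx":-0.9,"dy":0,"dz":-1.6,"hand":1},{"ax":0,"ay":0,"az":0,"dx":-2.3,"dy":0,"dz":-4.5,"hand":1},{"ax":0,"ay":0,"az":0,"dx":-4,"dy":0,"dz":-8.5,"hand":1},{"ax":0,"ay":0.15,"az":0,"dx":-5.5,"dy":0,"dz":-12.5,"hand":1},{"ax":0,"ay":0.3,"az":0,"dx":-7.1,"dy":0,"dz":-17.4,"hand":1},{"ax":0,"ay":0.45,"az":0,"dx":-7.1,"dy":0,"dz":-17.4,"hand":1},{"ax":0,"ay":0.52,"az":0,"dx":-7.1,"dy":0,"dz":-17.4,"hand":1},{"ax":0,"ay":0.52,"az":0,"dx":-7.1,"dy":0,"dz":-17.4,"hand":1}]'

```text
clock: 14.2
eef_pos: [487.4, 115.3, 199.4]
tool_rot: [3.139, 0.002, 1.555]
force: [0.6, -0.8, -1.4]
width: 49.6
gripper_force: 62.5
```

```bash
python3 - <<'E'
from h import *
plan([487.5,130,160],R=Ro.from_euler('z',1.571)*Ro.from_euler('x',np.pi)*Ro.from_euler('y',1.052))
E
```

```text
clock 14.2 pos [487.4 115.3 199.4] rpy [3.139e+00 2.000e-03 1.555e+00] q [-0.    0.49 -0.41  1.96  0.28  0.75 -0.59] F [ 0.6 -0.8 -1.4] w 49.6 -> d cm [ 1.48 -0.02  3.94] a [ 0.011  1.054 -0.013]
```

Lifted. Now leaning the other way to bring the bottle upright.

send_rows --series '[{"ax":0.01,"ay":1.054,"az":-0.013,"dx":1.5,"dy":0,"dz":0,"hand":1},{"ax":0.01,"ay":1.054,"az":-0.013,"dx":1.5,"dy":0,"dz":0,"hand":1},{"ax":0.01,"ay":1.054,"az":-0.013,"dx":1.5,"dy":0,"dz":0,"hand":1},{"ax":0.01,"ay":1.054,"az":-0.013,"dx":1.5,"dy":0,"dz":0,"hand":1},{"ax":0.01,"ay":1.054,"az":-0.013,"dx":1.5,"dy":0,"dz":0,"hand":1},{"ax":0.01,"ay":1.054,"az":-0.013,"dx":1.5,"dy":0,"dz":0,"hand":1},{"ax":0.01,"ay":1.054,"az":-0.013,"dx":1.5,"dy":0,"dz":0,"hand":1},{"ax":0.01,"ay":1.054,"az":-0.013,"dx":1.5,"dy":0,"dz":0,"hand":1},{"ax":0.01,"ay":1.054,"az":-0.013,"dx":1.5,"dy":0,"dz":0,"hand":1},{"ax":0.01,"ay":1.054,"az":-0.013,"dx":1.5,"dy":0,"dz":0,"hand":1}]'

```text
clock: 15.2
eef_pos: [487.2, 136.7, 200.9]
tool_rot: [3.133, -1.049, 1.591]
force: [0.7, 0.7, -1.0]
width: 49.5
gripper_force: 62.7
```

```bash
python3 - <<'E'
from h import *
plan([487.5,130,80],R=Ro.from_euler('z',1.571)*Ro.from_euler('x',np.pi)*Ro.from_euler('y',1.052))
E
```

```text
clock 15.2 pos [487.2 136.7 200.9] rpy [ 3.133 -1.049  1.591] q [ 0.92  1.08 -1.11  2.01 -0.23  0.6   0.3 ] F [ 0.7  0.7 -1. ] w 49.5 -> d cm [-10.82  -0.03   5.45] a [-0.009  0.003  0.01 ]
```

```bash
python3 - <<'E'
from h import *
plan([430,165,110],R=Ro.from_euler('z',1.4)*Ro.from_euler('x',np.pi)*Ro.from_euler('y',1.052))
E
```

```text
clock 15.2 pos [487.2 136.7 200.9] rpy [ 3.133 -1.049  1.591] q [ 0.92  1.08 -1.11  2.01 -0.23  0.6   0.3 ] F [ 0.7  0.7 -1. ] w 49.5 -> d cm [-6.42 -5.72  7.04] a [-0.157  0.003  0.095]
```

send_rows --series '[{"ax":-0.157,"ay":0.003,"az":0.095,"dx":-2,"dy":-2,"dz":2.2,"hand":1},{"ax":-0.157,"ay":0.003,"az":0.095,"dx":-4,"dy":-4,"dz":4.5,"hand":1},{"ax":-0.157,"ay":0.003,"az":0.095,"dx":-6.4,"dy":-5.7,"dz":7,"hand":1},{"ax":-0.157,"ay":0.003,"az":0.095,"dx":-6.4,"dy":-5.7,"dz":7,"hand":1},{"ax":-0.157,"ay":0.003,"az":0.095,"dx":-6.4,"dy":-5.7,"dz":7,"hand":1},{"ax":-0.157,"ay":0.003,"az":0.095,"dx":-6.4,"dy":-5.7,"dz":7,"hand":1},{"ax":-0.157,"ay":0.003,"az":0.095,"dx":-6.4,"dy":-5.7,"dz":7,"hand":1}]'

```text
clock: 15.9
eef_pos: [433.8, 158.2, 112.0]
tool_rot: [-3.135, -1.052, 1.402]
force: [0.2, 0.2, -1.2]
width: 49.5
gripper_force: 62.9
```

```bash
python3 - <<'E'
from h import *
from cell import get_image
plan([430,165,60],R=Ro.from_euler('z',1.4)*Ro.from_euler('x',np.pi)*Ro.from_euler('y',1.052))
g=get_image('side');np.savez('s6.npz',**g);cv2.imwrite('pics/s6.png',g['pixels'][:,:,::-1])
E
```

```text
clock 15.9 pos [433.8 158.2 112. ] rpy [-3.135 -1.052  1.402] q [ 0.88  1.17 -0.93  2.29 -1.1   0.23  1.25] F [ 0.2  0.2 -1.2] w 49.5 -> d cm [-4.21 -0.47  3.1 ] a [-0.009  0.     0.001]
```

View pics/s6.png

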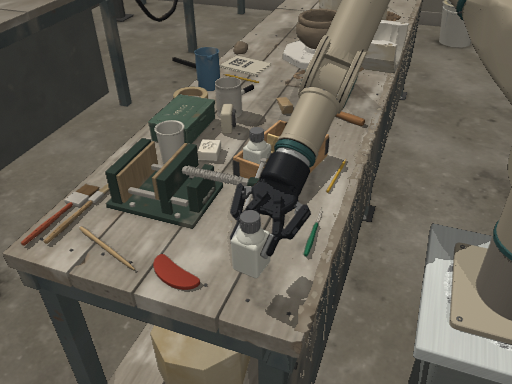

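The bottle is upright in the gripper at (248,245), clear of everything. Joints 5 and 6 are at their limits here, so I'll go further out and turn the yaw toward the base.

```bash
python3 - <<'E'
from h import *
plan([505,168,110],R=Ro.from_euler('z',1.1)*Ro.from_euler('x',np.pi)*Ro.from_euler('y',1.052))
E
```

```text
clock 15.95 pos [434.7 158.1 112.3] rpy [-3.134 -1.053  1.399] q [ 0.88  1.17 -0.93  2.29 -1.1   0.23  1.25] F [-0.2  0.2 -1.8] w 49.4 -> d cm [0.87 6.77 1.95] a [-0.268 -0.     0.148]
```

send_rows --series '[{"ax":0,"ay":0,"az":0,"dx":0.5,"dy":3.5,"dz":1,"hand":1},{"ax":-0.12,"ay":0,"az":0.07,"dx":0.9,"dy":6.8,"dz":2,"hand":1},{"ax":-0.268,"ay":0,"az":0.148,"dx":0.9,"dy":6.8,"dz":2,"hand":1},{"ax":-0.268,"ay":0,"az":0.148,"dx":0.9,"dy":6.8,"dz":2,"hand":1},{"ax":-0.268,"ay":0,"az":0.148,"dx":0.9,"dy":6.8,"dz":2,"hand":1},{"ax":-0.268,"ay":0,"az":0.148,"dx":0.9,"dy":6.8,"dz":2,"hand":1}]'

```text
clock: 16.55
eef_pos: [537.5, 105.9, 129.8]
tool_rot: [-3.048, -1.058, 1.09]
force: [1.2, 0.9, 0.0]
width: 49.6
gripper_force: 64.3
```

```bash
python3 - <<'E'
from h import *
plan([505,168,60],R=Ro.from_euler('z',1.1)*Ro.from_euler('x',np.pi)*Ro.from_euler('y',1.052))
E
```

```text
clock 16.55 pos [537.5 105.9 129.8] rpy [-3.048 -1.058  1.09 ] q [ 0.94  1.15 -0.97  2.16 -1.1   0.23  1.06] F [1.2 0.9 0. ] w 49.6 -> d cm [-4.11 -5.08  7.43] a [-0.085 -0.006 -0.004]
```

The solver runs into limits on that branch. I'll go back to a vertical tool, yaw to the radial direction, and lean forward there instead.

```bash
python3 - <<'E'
from h import *
plan([520,140,220],R=Ro.from_euler('z',0.9)*Ro.from_euler('x',np.pi))
E
```

```text
clock 16.55 pos [537.5 105.9 129.8] rpy [-3.048 -1.058  1.09 ] q [ 0.94  1.15 -0.97  2.16 -1.1   0.23  1.06] F [1.2 0.9 0. ] w 49.6 -> d cm [ 8.95 -3.35 -2.19] a [-0.185 -1.046  0.222]
```

send_rows --series '[{"ax":0,"ay":0,"az":0,"dx":4.5,"dy":-1.5,"dz":-1,"hand":1},{"ax":-0.03,"ay":-0.15,"az":0.03,"dx":9,"dy":-3.3,"dz":-2.2,"hand":1},{"ax":-0.185,"ay":-1.046,"az":0.222,"dx":9,"dy":-3.3,"dz":-2.2,"hand":1},{"ax":-0.185,"ay":-1.046,"az":0.222,"dx":9,"dy":-3.3,"dz":-2.2,"hand":1},{"ax":-0.185,"ay":-1.046,"az":0.222,"dx":9,"dy":-3.3,"dz":-2.2,"hand":1},{"ax":-0.185,"ay":-1.046,"az":0.222,"dx":9,"dy":-3.3,"dz":-2.2,"hand":1},{"ax":-0.185,"ay":-1.046,"az":0.222,"dx":9,"dy":-3.3,"dz":-2.2,"hand":1},{"ax":-0.185,"ay":-1.046,"az":0.222,"dx":9,"dy":-3.3,"dz":-2.2,"hand":1},{"ax":-0.185,"ay":-1.046,"az":0.222,"dx":9,"dy":-3.3,"dz":-2.2,"hand":1},{"ax":-0.185,"ay":-1.046,"az":0.222,"dx":9,"dy":-3.3,"dz":-2.2,"hand":1}]'

```text
clock: 17.55
eef_pos: [519.3, 140.2, 220.9]
tool_rot: [-3.141, 0.005, 0.899]
force: [0.3, -0.3, -3.9]
width: 49.6
gripper_force: 64.3
```

```bash
python3 - <<'E'
from h import *
plan([530,150,220],R=Ro.from_euler('z',0.25)*Ro.from_euler('x',np.pi))
E
```

```text
clock 17.55 pos [519.3 140.2 220.9] rpy [-3.141  0.005  0.899] q [-0.47  0.49  0.23  1.84 -0.14  0.83 -0.85] F [ 0.3 -0.3 -3.9] w 49.6 -> d cm [1.44 0.23 0.09] a [0.002 0.005 0.649]
```

send_rows --series '[{"ax":0,"ay":0,"az":0.65,"dx":1.4,"dy":0.2,"dz":0,"hand":1},{"ax":0,"ay":0,"az":0.65,"dx":1.4,"dy":0.2,"dz":0,"hand":1},{"ax":0,"ay":0,"az":0.65,"dx":1.4,"dy":0.2,"dz":0,"hand":1},{"ax":0,"ay":0,"az":0.65,"dx":1.4,"dy":0.2,"dz":0,"hand":1},{"ax":0,"ay":0,"az":0.65,"dx":1.4,"dy":0.2,"dz":0,"hand":1},{"ax":0,"ay":0,"az":0.65,"dx":1.4,"dy":0.2,"dz":0,"hand":1}]'

```text
clock: 18.15
eef_pos: [529.1, 151.0, 219.1]
tool_rot: [-3.138, 0.004, 0.251]
force: [-0.2, 0.0, -1.7]
width: 48.8
gripper_force: 64.2
```

```bash
python3 - <<'E'
from h import *
plan([525,170,160],R=Ro.from_euler('z',0.25)*Ro.from_euler('x',np.pi)*Ro.from_euler('y',1.052))
E
```

```text
clock 18.15 pos [529.1 151.  219.1] rpy [-3.138  0.004  0.251] q [-0.59  0.53  0.4   1.82 -0.27  0.85 -1.38] F [-0.2  0.  -1.7] w 48.8 -> d cm [ 0.11 -1.92  5.91] a [-4.000e-03  1.056e+00 -1.000e-03]
```

send_rows --series '[{"ax":0,"ay":1.056,"az":0,"dx":0.1,"dy":-1.5,"dz":2,"hand":1},{"ax":0,"ay":1.056,"az":0,"dx":0.1,"dy":-1.5,"dz":2,"hand":1},{"ax":0,"ay":1.056,"az":0,"dx":0.1,"dy":-1.5,"dz":2,"hand":1},{"ax":0,"ay":1.056,"az":0,"dx":0.1,"dy":-1.5,"dz":2,"hand":1},{"ax":0,"ay":1.056,"az":0,"dx":0.1,"dy":-1.5,"dz":2,"hand":1},{"ax":0,"ay":1.056,"az":0,"dx":0.1,"dy":-1.5,"dz":2,"hand":1},{"ax":0,"ay":1.056,"az":0,"dx":0.1,"dy":-1.5,"dz":2,"hand":1},{"ax":0,"ay":1.056,"az":0,"dx":0.1,"dy":-1.5,"dz":2,"hand":1},{"ax":0,"ay":1.056,"az":0,"dx":0.1,"dy":-1.5,"dz":2,"hand":1},{"ax":0,"ay":1.056,"az":0,"dx":0.1,"dy":-1.5,"dz":2,"hand":1}]'

```text
clock: 19.15
eef_pos: [546.7, 180.7, 332.4]
tool_rot: [3.129, -0.651, 0.249]
force: [0.4, -0.2, -1.7]
width: 49.2
gripper_force: 64.3
```

```bash
python3 - <<'E'
from h import *
plan([525,165,60],R=Ro.from_euler('z',0.25)*Ro.from_euler('x',np.pi)*Ro.from_euler('y',1.052))
E
```

```text
clock 19.15 pos [546.7 180.7 332.4] rpy [ 3.129 -0.651  0.249] q [-1.28  0.3   1.07  2.21 -1.1   0.23 -0.63] F [ 0.4 -0.2 -1.7] w 49.2 -> d cm [-18.49   0.72  20.17] a [0.013 0.401 0.002]
```

Forward lean is the wrist's weak direction, because q6 falls to its limit. The strong one is pointing back toward the base, so I'll turn yaw to about 180° and lean there.

```bash
python3 - <<'E'
from h import *
plan([490,130,250],R=Ro.from_euler('z',0.8)*Ro.from_euler('x',np.pi))
E
```

```text
clock 19.15 pos [546.7 180.7 332.4] rpy [ 3.129 -0.651  0.249] q [-1.28  0.3   1.07  2.21 -1.1   0.23 -0.63] F [ 0.4 -0.2 -1.7] w 49.2 -> d cm [-10.36   3.48   2.51] a [ 0.191 -0.631 -0.535]
```

send_rows --series '[{"ax":0.19,"ay":-0.63,"az":-0.535,"dx":-10.4,"dy":3.5,"dz":2.5,"hand":1},{"ax":0.19,"ay":-0.63,"az":-0.535,"dx":-10.4,"dy":3.5,"dz":2.5,"hand":1},{"ax":0.19,"ay":-0.63,"az":-0.535,"dx":-10.4,"dy":3.5,"dz":2.5,"hand":1},{"ax":0.19,"ay":-0.63,"az":-0.535,"dx":-10.4,"dy":3.5,"dz":2.5,"hand":1},{"ax":0.19,"ay":-0.63,"az":-0.535,"dx":-10.4,"dy":3.5,"dz":2.5,"hand":1},{"ax":0.19,"ay":-0.63,"az":-0.535,"dx":-10.4,"dy":3.5,"dz":2.5,"hand":1},{"ax":0.19,"ay":-0.63,"az":-0.535,"dx":-10.4,"dy":3.5,"dz":2.5,"hand":1},{"ax":0.19,"ay":-0.63,"az":-0.535,"dx":-10.4,"dy":3.5,"dz":2.5,"hand":1},{"ax":0.19,"ay":-0.63,"az":-0.535,"dx":-10.4,"dy":3.5,"dz":2.5,"hand":1}]'

```text
clock: 20.05
eef_pos: [489.6, 128.6, 249.7]
tool_rot: [3.14, -0.002, 0.795]
force: [-0.3, -0.9, -1.6]
width: 49.1
gripper_force: 64.3
```

```bash
python3 - <<'E'
from h import *
plan([490,130,250],R=Ro.from_euler('z',2.1)*Ro.from_euler('x',np.pi))
E
```

```text
clock 20.05 pos [489.6 128.6 249.7] rpy [ 3.14e+00 -2.00e-03  7.95e-01] q [-0.95  0.58  1.    1.91 -0.59  0.98 -0.46] F [-0.3 -0.9 -1.6] w 49.1 -> d cm [ 0.13 -0.07 -0.03] a [ 2.000e-03 -1.000e-03 -1.305e+00]
```

send_rows --series '[{"ax":0,"ay":0,"az":-1.4,"dx":0,"dy":0,"dz":0,"hand":1},{"ax":0,"ay":0,"az":-1.4,"dx":0,"dy":0,"dz":0,"hand":1},{"ax":0,"ay":0,"az":-1.4,"dx":0,"dy":0,"dz":0,"hand":1},{"ax":0,"ay":0,"az":-1.4,"dx":0,"dy":0,"dz":0,"hand":1},{"ax":0,"ay":0,"az":-1.4,"dx":0,"dy":0,"dz":0,"hand":1},{"ax":0,"ay":0,"az":-1.4,"dx":0,"dy":0,"dz":0,"hand":1},{"ax":0,"ay":0,"az":-1.4,"dx":0,"dy":0,"dz":0,"hand":1},{"ax":0,"ay":0,"az":-1.4,"dx":0,"dy":0,"dz":0,"hand":1},{"ax":0,"ay":0,"az":-1.4,"dx":0,"dy":0,"dz":0,"hand":1},{"ax":0,"ay":0,"az":-1.4,"dx":0,"dy":0,"dz":0,"hand":1}]'

```text
clock: 21.05
eef_pos: [489.8, 128.5, 250.3]
tool_rot: [3.139, 0.001, 2.199]
force: [-0.6, -0.1, -1.8]
width: 49.3
gripper_force: 64.5
```

```bash
python3 - <<'E'
from h import *
plan([490,130,250],R=Ro.from_euler('z',3.2)*Ro.from_euler('x',np.pi))
E
```

```text
clock 21.05 pos [489.8 128.5 250.3] rpy [3.139e+00 1.000e-03 2.199e+00] q [-0.72  0.45  0.59  1.9  -0.32  0.88  0.66] F [-0.6 -0.1 -1.8] w 49.3 -> d cm [0.11 0.1  0.03] a [ 0.002  0.003 -1.001]
```

send_rows --series '[{"ax":0,"ay":0,"az":-1.0,"dx":0,"dy":0,"dz":0,"hand":1},{"ax":0,"ay":0,"az":-1.0,"dx":0,"dy":0,"dz":0,"hand":1},{"ax":0,"ay":0,"az":-1.0,"dx":0,"dy":0,"dz":0,"hand":1},{"ax":0,"ay":0,"az":-1.0,"dx":0,"dy":0,"dz":0,"hand":1},{"ax":0,"ay":0,"az":-1.0,"dx":0,"dy":0,"dz":0,"hand":1},{"ax":0,"ay":0,"az":-1.0,"dx":0,"dy":0,"dz":0,"hand":1},{"ax":0,"ay":0,"az":-1.0,"dx":0,"dy":0,"dz":0,"hand":1},{"ax":0,"ay":0,"az":-1.0,"dx":0,"dy":0,"dz":0,"hand":1}]'

```text
clock: 21.85
eef_pos: [489.9, 128.4, 250.3]
tool_rot: [-3.141, 0.003, -3.088]
force: [0.0, 0.1, -1.8]
width: 49.2
gripper_force: 64.5
```

```bash
python3 - <<'E'
from h import *
plan([460,130,200],R=Ro.from_euler('z',3.2)*Ro.from_euler('x',np.pi)*Ro.from_euler('y',1.052))
E
```

```text
clock 21.85 pos [489.9 128.4 250.3] rpy [-3.141e+00  3.000e-03 -3.088e+00] q [-0.53  0.41  0.31  1.9  -0.16  0.85  1.48] F [ 0.   0.1 -1.8] w 49.2 -> d cm [3.   0.32 5.02] a [ 0.002  1.055 -0.004]
```

send_rows --series '[{"ax":0,"ay":1.055,"az":0,"dx":3,"dy":0.3,"dz":2,"hand":1},{"ax":0,"ay":1.055,"az":0,"dx":3,"dy":0.3,"dz":2,"hand":1},{"ax":0,"ay":1.055,"az":0,"dx":3,"dy":0.3,"dz":2,"hand":1},{"ax":0,"ay":1.055,"az":0,"dx":3,"dy":0.3,"dz":2,"hand":1},{"ax":0,"ay":1.055,"az":0,"dx":3,"dy":0.3,"dz":2,"hand":1},{"ax":0,"ay":1.055,"az":0,"dx":3,"dy":0.3,"dz":2,"hand":1},{"ax":0,"ay":1.055,"az":0,"dx":3,"dy":0.3,"dz":4,"hand":1},{"ax":0,"ay":1.055,"az":0,"dx":3,"dy":0.3,"dz":5,"hand":1},{"ax":0,"ay":1.055,"az":0,"dx":3,"dy":0.3,"dz":5,"hand":1},{"ax":0,"ay":1.055,"az":0,"dx":3,"dy":0.3,"dz":5,"hand":1}]'

```text
clock: 22.85
eef_pos: [461.6, 130.4, 202.5]
tool_rot: [-3.138, -1.047, -3.09]
force: [0.6, -0.3, -0.2]
width: 49.4
gripper_force: 64.4
```

```bash
python3 - <<'E'
from h import *
plan([460,130,90],R=Ro.from_euler('z',3.2)*Ro.from_euler('x',np.pi)*Ro.from_euler('y',1.052))
E
```

```text
clock 22.85 pos [461.6 130.4 202.5] rpy [-3.138 -1.047 -3.09 ] q [-0.32  1.05  0.21  1.22 -0.25  1.94  1.56] F [ 0.6 -0.3 -0.2] w 49.4 -> d cm [-9.66 -0.02  5.77] a [ 0.003  0.005 -0.003]
```

Reached. Lowering next.

send_rows --series '[{"ax":0,"ay":0.005,"az":0,"dx":-2.5,"dy":0,"dz":1.5,"hand":1},{"ax":0,"ay":0.005,"az":0,"dx":-5,"dy":0,"dz":3,"hand":1},{"ax":0,"ay":0.005,"az":0,"dx":-7.5,"dy":0,"dz":4.5,"hand":1},{"ax":0,"ay":0.005,"az":0,"dx":-9.6,"dy":0,"dz":5.7,"hand":1},{"ax":0,"ay":0.005,"az":0,"dx":-9.6,"dy":0,"dz":5.7,"hand":1},{"ax":0,"ay":0.005,"az":0,"dx":-9.6,"dy":0,"dz":5.7,"hand":1}]'

```text
clock: 23.45
eef_pos: [460.6, 130.4, 91.9]
tool_rot: [-3.14, -1.051, -3.088]
force: [-0.7, 0.4, -1.4]
width: 49.4
gripper_force: 64.4
```

```bash
python3 - <<'E'
from h import *
from cell import get_image
plan([460,130,45],R=Ro.from_euler('z',3.2)*Ro.from_euler('x',np.pi)*Ro.from_euler('y',1.052))
g=get_image('side');np.savez('s7.npz',**g);cv2.imwrite('pics/s7.png',g['pixels'][:,:,::-1])
E
```

```text
clock 23.45 pos [460.6 130.4  91.9] rpy [-3.14  -1.051 -3.088] q [-0.32  1.2   0.19  1.21 -0.26  1.81  1.58] F [-0.7  0.4 -1.4] w 49.4 -> d cm [-4.04 -0.04  2.38] a [ 0.003  0.001 -0.002]
```

View pics/s7.png

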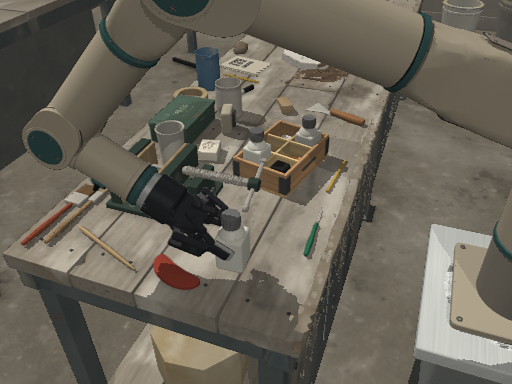

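The bottle is upright at (232,245), and bottle 1 stands in cell 6. I'll lower until it touches the bench.

send_rows --series '[{"ax":0,"ay":0,"az":0,"dx":-1.3,"dy":0,"dz":0.75,"hand":1},{"ax":0,"ay":0,"az":0,"dx":-2.6,"dy":0,"dz":1.5,"hand":1},{"ax":0,"ay":0,"az":0,"dx":-3.5,"dy":0,"dz":2,"hand":1},{"ax":0,"ay":0,"az":0,"dx":-4.1,"dy":0,"dz":2.35,"hand":1},{"ax":0,"ay":0,"az":0,"dx":-4.1,"dy":0,"dz":2.35,"hand":1},{"ax":0,"ay":0,"az":0,"dx":-4.1,"dy":0,"dz":2.35,"hand":1}]'

```text
clock: 24.1
eef_pos: [458.4, 129.6, 40.8]
tool_rot: [-3.138, -1.059, -3.09]
force: [-1.0, -0.8, 0.8]
width: 49.6
gripper_force: 64.4
```

send_rows --series '[{"ax":0,"ay":0,"az":0,"dx":-0.087,"dy":0,"dz":0.05,"hand":1},{"ax":0,"ay":0,"az":0,"dx":-0.17,"dy":0,"dz":0.1,"hand":1},{"ax":0,"ay":0,"az":0,"dx":-0.26,"dy":0,"dz":0.15,"hand":1},{"ax":0,"ay":0,"az":0,"dx":-0.26,"dy":0,"dz":0.15,"hand":1}]'

```text
clock: 24.5
eef_pos: [458.4, 129.6, 40.8]
tool_rot: [-3.139, -1.061, -3.089]
force: [-1.0, -0.6, 10.6]
width: 49.4
gripper_force: 65.2
```

send_rows --series '[{"ax":0,"ay":0,"az":0,"dx":0.2,"dy":0,"dz":-0.1,"hand":1},{"ax":0,"ay":0,"az":0,"dx":0.2,"dy":0,"dz":-0.1,"hand":0.3},{"ax":0,"ay":0,"az":0,"dx":0.2,"dy":0,"dz":-0.1,"hand":0.2},{"ax":0,"ay":0,"az":0,"dx":0.2,"dy":0,"dz":-0.1,"hand":0},{"ax":0,"ay":0,"az":0,"dx":0.2,"dy":0,"dz":-0.1,"hand":0},{"ax":0,"ay":0,"az":0,"dx":0.2,"dy":0,"dz":-0.1,"hand":0},{"ax":0,"ay":0,"az":0,"dx":0.2,"dy":0,"dz":-2,"hand":0},{"ax":0,"ay":0,"az":0,"dx":0.2,"dy":0,"dz":-5,"hand":0},{"ax":0,"ay":0,"az":0,"dx":0.2,"dy":0,"dz":-9,"hand":0},{"ax":0,"ay":0,"az":0,"dx":0.2,"dy":0,"dz":-12,"hand":0}]'

```text
clock: 25.5
eef_pos: [544.1, 137.1, 88.6]
tool_rot: [3.132, -1.004, -3.068]
force: [-0.3, 0.6, -1.6]
width: 85.5
gripper_force: 0.0
```

```bash
python3 - <<'E'
from h import *
plan([560,135,260],R=Ro.from_euler('z',3.2)*Ro.from_euler('x',np.pi)*Ro.from_euler('y',0))
E
```

```text
clock 25.5 pos [544.1 137.1  88.6] rpy [ 3.132 -1.004 -3.068] q [-0.13  1.3  -0.25  0.88  0.02  1.97  1.31] F [-0.3  0.6 -1.6] w 85.5 -> d cm [ 13.62  -0.22 -10.53] a [ 0.002 -1.004  0.009]
```

send_rows --series '[{"ax":0,"ay":0,"az":0,"dx":4,"dy":0,"dz":-3,"hand":0},{"ax":0,"ay":-0.1,"az":0,"dx":8,"dy":0,"dz":-6,"hand":0},{"ax":0,"ay":-1.004,"az":0,"dx":13.6,"dy":0,"dz":-10.5,"hand":0},{"ax":0,"ay":-1.004,"az":0,"dx":13.6,"dy":0,"dz":-10.5,"hand":0},{"ax":0,"ay":-1.004,"az":0,"dx":13.6,"dy":0,"dz":-10.5,"hand":0},{"ax":0,"ay":-1.004,"az":0,"dx":13.6,"dy":0,"dz":-10.5,"hand":0},{"ax":0,"ay":-1.004,"az":0,"dx":13.6,"dy":0,"dz":-10.5,"hand":0},{"ax":0,"ay":-1.004,"az":0,"dx":13.6,"dy":0,"dz":-10.5,"hand":0},{"ax":0,"ay":-1.004,"az":0,"dx":13.6,"dy":0,"dz":-10.5,"hand":0},{"ax":0,"ay":-1.004,"az":0,"dx":13.6,"dy":0,"dz":-10.5,"hand":0}]'

```text
clock: 26.5
eef_pos: [559.1, 137.1, 262.9]
tool_rot: [3.131, 0.001, -3.076]
force: [0.9, -0.5, 0.2]
width: 85.4
gripper_force: 0.0
```

```bash
python3 - <<'E'
from h import *
plan([447,130,230],R=Ro.from_euler('z',1.625)*Ro.from_euler('x',np.pi)*Ro.from_euler('y',0))
E
```

```text
clock 26.5 pos [559.1 137.1 262.9] rpy [ 3.131e+00  1.000e-03 -3.076e+00] q [-0.2   0.49 -0.13  1.69  0.06  0.96  1.29] F [ 0.9 -0.5  0.2] w 85.4 -> d cm [ 1.123e+01 -1.000e-02  3.280e+00] a [ 0.009 -0.007  1.582]
```

send_rows --series '[{"ax":0,"ay":0,"az":1.58,"dx":11.2,"dy":0,"dz":3,"hand":0},{"ax":0,"ay":0,"az":1.58,"dx":11.2,"dy":0,"dz":3,"hand":0},{"ax":0,"ay":0,"az":1.58,"dx":11.2,"dy":0,"dz":3,"hand":0},{"ax":0,"ay":0,"az":1.58,"dx":11.2,"dy":0,"dz":3,"hand":0},{"ax":0,"ay":0,"az":1.58,"dx":11.2,"dy":0,"dz":3,"hand":0},{"ax":0,"ay":0,"az":1.58,"dx":11.2,"dy":0,"dz":3,"hand":0},{"ax":0,"ay":0,"az":1.58,"dx":11.2,"dy":0,"dz":3,"hand":0},{"ax":0,"ay":0,"az":1.58,"dx":11.2,"dy":0,"dz":3,"hand":0},{"ax":0,"ay":0,"az":1.58,"dx":11.2,"dy":0,"dz":3,"hand":0},{"ax":0,"ay":0,"az":1.58,"dx":11.2,"dy":0,"dz":3,"hand":0}]'

```text
clock: 27.5
eef_pos: [450.4, 130.8, 231.7]
tool_rot: [3.139, -0.01, 1.701]
force: [-0.0, 0.7, 0.2]
width: 85.6
gripper_force: 0.0
```

send_rows --series '[{"ax":0,"ay":0,"az":0.15,"dx":0,"dy":0,"dz":0,"hand":0},{"ax":0,"ay":0,"az":0.15,"dx":0,"dy":0,"dz":0,"hand":0},{"ax":0,"ay":0,"az":0.15,"dx":0,"dy":0,"dz":0,"hand":0}]'

```text
clock: 27.8
eef_pos: [449.4, 130.7, 231.6]
tool_rot: [3.141, -0.01, 1.561]
force: [0.0, -0.3, 0.0]
width: 85.4
gripper_force: 0.0
```

```bash
python3 - <<'E'
from h import *
g,H,S,V=cap(110);np.savez('w8.npz',**g);cv2.imwrite('pics/w8.png',g['pixels'][:,:,::-1])
plan([447,130,150],R=Ro.from_euler('z',1.625)*Ro.from_euler('x',np.pi)*Ro.from_euler('y',0))
E
```

```text
cap [471.3 132. ] 17.1 pix (262, 166, 34, 35)
clock 27.85 pos [449.  130.6 231.7] rpy [ 3.141 -0.01   1.56 ] q [-0.55  0.38  0.3   2.02 -0.17  0.76 -0.16] F [-0.8 -0.2 -0.8] w 85.6 -> d cm [-0.15 -0.21  8.17] a [ 0.001 -0.01  -0.065]
```

View pics/w8.png

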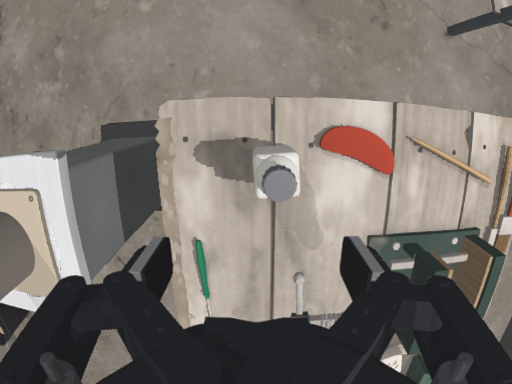

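The bottle stands with its cap at (279,183), which is (471,132) in world coordinates. Now its yaw, then I approach.

```bash
python3 - <<'E'
from h import *
g=dict(np.load('w8.npz'));H,S,V=[cv2.cvtColor(g["pixels"],cv2.COLOR_RGB2HSV).astype(int)[...,i] for i in range(3)]
m=(S<18)&(V>60);o=np.zeros_like(m);o[138:205,245:310]=m[138:205,245:310]
for c in blobs(o):
    q=cv2.approxPolyDP(cv2.convexHull(c),2.5,True).reshape(-1,2);
    for z in(0,70):
        w=wray(g,q,z)[:,:2];d=np.roll(w,-1,0)-w;print(z,q.tolist(),[(int(np.hypot(*v)),round(float(np.degrees(np.arctan2(v[1],v[0]))%90),1)) for v in d])
plan([471.5,132,150],1.625)
E
```

```text
0 [[291, 147], [298, 156], [298, 194], [282, 201], [257, 197], [253, 150], [266, 146]] [(14, 38.3), (50, 1.3), (23, 24.0), (33, 79.8), (62, 4.1), (17, 16.7), (31, 87.5)]
70 [[291, 147], [298, 156], [298, 194], [282, 201], [257, 197], [253, 150], [266, 146]] [(12, 38.3), (41, 1.3), (18, 24.0), (27, 79.8), (50, 4.1), (14, 16.7), (25, 87.5)]
clock 27.85 pos [449.  130.6 231.7] rpy [ 3.141 -0.01   1.56 ] q [-0.55  0.38  0.3   2.02 -0.17  0.76 -0.16] F [-0.8 -0.2 -0.8] w 85.6 -> d cm [0.08 2.24 8.17] a [ 0.001 -0.01  -0.065]
```

send_rows --series '[{"ax":0,"ay":-0.01,"az":-0.05,"dx":0.1,"dy":2.2,"dz":2,"hand":0},{"ax":0,"ay":-0.01,"az":-0.05,"dx":0.1,"dy":2.2,"dz":5,"hand":0},{"ax":0,"ay":-0.01,"az":-0.05,"dx":0.1,"dy":2.2,"dz":8.2,"hand":0},{"ax":0,"ay":-0.01,"az":-0.05,"dx":0.1,"dy":2.2,"dz":8.2,"hand":0},{"ax":0,"ay":-0.01,"az":-0.05,"dx":0.1,"dy":2.2,"dz":8.2,"hand":0}]'

```text
clock: 28.35
eef_pos: [470.4, 131.7, 150.0]
tool_rot: [3.141, -0.001, 1.608]
force: [-0.1, 0.5, 0.1]
width: 85.7
gripper_force: 0.0
```

```bash
python3 - <<'E'
from h import *
cap(110)
plan([471.5,132,86],1.61)
E
```

```text
cap [393.   92.1] 23.5 pix (129, 237, 34, 45)
cap [471.4 132.8] 18.0 pix (234, 187, 48, 52)
clock 28.4 pos [471.1 131.9 150.8] rpy [ 3.139e+00 -1.000e-03  1.607e+00] q [-0.5   0.53  0.24  2.05 -0.22  0.58 -0.07] F [-0.1 -0.4  0.2] w 85.1 -> d cm [0.   0.03 6.48] a [ 0.003 -0.001 -0.003]
```

send_rows --series '[{"ax":0,"ay":0,"az":0,"dx":0,"dy":0,"dz":3,"hand":0.1},{"ax":0,"ay":0,"az":0,"dx":0,"dy":0,"dz":5,"hand":0.2},{"ax":0,"ay":0,"az":0,"dx":0,"dy":0,"dz":6.4,"hand":0.2},{"ax":0,"ay":0,"az":0,"dx":0,"dy":0,"dz":6.4,"hand":0.2},{"ax":0,"ay":0,"az":0,"dx":0,"dy":0,"dz":6.4,"hand":0.4},{"ax":0,"ay":0,"az":0,"dx":0,"dy":0,"dz":6.4,"hand":0.6},{"ax":0,"ay":0,"az":0,"dx":0,"dy":0,"dz":6.4,"hand":1},{"ax":0,"ay":0,"az":0,"dx":0,"dy":0,"dz":6.4,"hand":1},{"ax":0,"ay":0,"az":0,"dx":0,"dy":0,"dz":6.4,"hand":1},{"ax":0,"ay":0,"az":0,"dx":0,"dy":0,"dz":6.4,"hand":1}]'

```text
clock: 29.4
eef_pos: [471.3, 132.2, 87.5]
tool_rot: [3.137, -0.002, 1.607]
force: [-0.9, -0.9, 6.9]
width: 30.5
gripper_force: 58.7
```

send_rows --series '[{"ax":0,"ay":0,"az":0,"dx":0,"dy":0,"dz":-2,"hand":1},{"ax":0,"ay":0,"az":0,"dx":0,"dy":0,"dz":-5,"hand":1},{"ax":0,"ay":0,"az":0,"dx":0,"dy":0,"dz":-9,"hand":1},{"ax":0,"ay":0,"az":0,"dx":0,"dy":0,"dz":-13,"hand":1},{"ax":0,"ay":0,"az":0,"dx":0,"dy":0,"dz":-17,"hand":1},{"ax":0,"ay":0,"az":0,"dx":0,"dy":0,"dz":-18,"hand":1},{"ax":0,"ay":0,"az":0,"dx":0,"dy":0,"dz":-18,"hand":1}]'

```text
clock: 30.1
eef_pos: [470.8, 132.2, 267.7]
tool_rot: [3.136, -0.003, 1.607]
force: [0.1, -0.5, -1.5]
width: 30.3
gripper_force: 60.2
```

```bash
python3 - <<'E'
from h import *
plan([475,-246,262],1.353)
E
```

```text
clock 30.1 pos [470.8 132.2 267.7] rpy [ 3.136e+00 -3.000e-03  1.607e+00] q [-0.56  0.36  0.31  1.92 -0.15  0.88 -0.14] F [ 0.1 -0.5 -1.5] w 30.3 -> d cm [-37.81  -0.96   0.47] a [ 0.005 -0.003  0.254]
```

send_rows --series '[{"ax":0.005,"ay":0,"az":0.1,"dx":-3,"dy":-0.1,"dz":0,"hand":1},{"ax":0.005,"ay":0,"az":0.254,"dx":-7,"dy":-0.2,"dz":0,"hand":1},{"ax":0.005,"ay":0,"az":0.254,"dx":-12,"dy":-0.3,"dz":0,"hand":1},{"ax":0.005,"ay":0,"az":0.254,"dx":-17,"dy":-0.4,"dz":0,"hand":1},{"ax":0.005,"ay":0,"az":0.254,"dx":-22,"dy":-0.5,"dz":0,"hand":1},{"ax":0.005,"ay":0,"az":0.254,"dx":-27,"dy":-0.7,"dz":0,"hand":1},{"ax":0.005,"ay":0,"az":0.254,"dx":-31,"dy":-0.8,"dz":0,"hand":1},{"ax":0.005,"ay":0,"az":0.254,"dx":-35,"dy":-0.9,"dz":0,"hand":1},{"ax":0.005,"ay":0,"az":0.254,"dx":-37.8,"dy":-1,"dz":0,"hand":1},{"ax":0.005,"ay":0,"az":0.254,"dx":-37.8,"dy":-1,"dz":0,"hand":1}]'

```text
clock: 31.1
eef_pos: [471.4, -251.2, 263.7]
tool_rot: [-3.135, 0.003, 1.346]
force: [0.6, -0.0, -2.5]
width: 30.1
gripper_force: 60.2
```

```bash
python3 - <<'E'
from h import *
from cell import get_image
plan([475,-246,170],1.353)
g=get_image('wrist');np.savez('w9.npz',**g)
h=get_image('top');np.savez('t9.npz',**h)
cv2.imwrite('pics/w9.png',np.vstack([cv2.resize(g['pixels'],(512,384)),cv2.resize(h['pixels'][140:250,250:390],(512,200))])[:,:,::-1])
E
```

```text
clock 31.1 pos [ 471.4 -251.2  263.7] rpy [-3.135e+00  3.000e-03  1.346e+00] q [ 0.14  0.46  0.44  1.8  -0.23  0.94  0.45] F [ 0.6 -0.  -2.5] w 30.1 -> d cm [0.61 0.3  9.37] a [-0.007  0.003 -0.007]
```

View pics/w9.png

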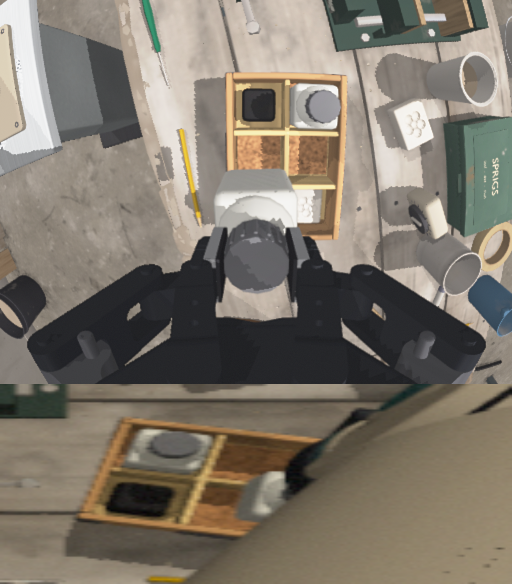

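The wrist view shows the held bottle upright, bottle 1 in cell 6 at (315,105), the stopper at (260,103), and cork visible in cell 2 at (257,152). The crate corners are at (227,73), (347,76) and (339,239).

```bash
python3 - <<'E'
from h import *
g=dict(np.load("w9.npz"))
P=np.array([(227,73,62,-71,104),(347,76,62,71,104),(339,239,62,71,-104),(286,134,58,0,33),(287,186,58,0,-33)],float)
w=np.array([wray(g,p[:2],p[2])[0,:2] for p in P]);L=P[:,3:];Lc=L-L.mean(0);wc=w-w.mean(0);a=np.arctan2((Lc[:,0]*wc[:,1]-Lc[:,1]*wc[:,0]).sum(),(Lc*wc).sum())
Rm=np.array([[np.cos(a),-np.sin(a)],[np.sin(a),np.cos(a)]]);t=w.mean(0)-Rm@L.mean(0)
print("crate",t,a,"res",np.round(w-(L@Rm.T+t),1).tolist(),"c2",Rm@(-33,0)+t)
plan([475,-246,168],1.353)
E
```

```text
crate [ 508.10679188 -253.41157875] -0.21795678636418156 res [[1.6, -0.5], [-0.9, -0.9], [0.4, 1.0], [-1.8, -0.9], [0.8, 1.3]] c2 [ 475.88752892 -246.27581708]
clock 31.2 pos [ 472.3 -246.1  263.6] rpy [-3.134e+00 -2.000e-03  1.351e+00] q [ 0.13  0.45  0.43  1.81 -0.23  0.94  0.44] F [ 0.8  1.  -1.4] w 30.1 -> d cm [0.05 0.34 9.56] a [-0.008 -0.002 -0.002]
```

send_rows --series '[{"ax":-0.007,"ay":0,"az":0,"dx":0,"dy":0.3,"dz":2.5,"hand":1},{"ax":-0.007,"ay":0,"az":0,"dx":0,"dy":0.3,"dz":5,"hand":1},{"ax":-0.007,"ay":0,"az":0,"dx":0,"dy":0.3,"dz":7.5,"hand":1},{"ax":-0.007,"ay":0,"az":0,"dx":0,"dy":0.3,"dz":9.3,"hand":1},{"ax":-0.007,"ay":0,"az":0,"dx":0,"dy":0.3,"dz":9.3,"hand":1},{"ax":-0.007,"ay":0,"az":0,"dx":0,"dy":0.3,"dz":9.3,"hand":1}]'

```text
clock: 31.8
eef_pos: [476.2, -245.6, 172.2]
tool_rot: [3.14, -0.001, 1.354]
force: [-0.6, -0.3, -1.2]
width: 29.9
gripper_force: 60.1
```

```bash
python3 - <<'E'
from h import *
plan([475.3,-246,117],1.353)
E
```

```text
clock 31.8 pos [ 476.2 -245.6  172.2] rpy [ 3.140e+00 -1.000e-03  1.354e+00] q [ 0.18  0.57  0.37  1.91 -0.31  0.72  0.51] F [-0.6 -0.3 -1.2] w 29.9 -> d cm [-0.07 -0.09  5.52] a [ 0.002 -0.001  0.001]
```

Foot is at about 85 mm. Enter slowly.

send_rows --series '[{"ax":0,"ay":0,"az":0,"dx":0,"dy":-0.1,"dz":0.6,"hand":1},{"ax":0,"ay":0,"az":0,"dx":0,"dy":-0.1,"dz":1.2,"hand":1},{"ax":0,"ay":0,"az":0,"dx":0,"dy":-0.1,"dz":1.8,"hand":1},{"ax":0,"ay":0,"az":0,"dx":0,"dy":-0.1,"dz":2.4,"hand":1},{"ax":0,"ay":0,"az":0,"dx":0,"dy":-0.1,"dz":3.0,"hand":1},{"ax":0,"ay":0,"az":0,"dx":0,"dy":-0.1,"dz":3.4,"hand":1},{"ax":0,"ay":0,"az":0,"dx":0,"dy":-0.1,"dz":3.4,"hand":1}]'

```text
clock: 32.5
eef_pos: [474.9, -246.5, 137.8]
tool_rot: [3.14, -0.001, 1.353]
force: [-0.6, 0.8, -2.0]
width: 30.3
gripper_force: 60.1
```

send_rows --series '[{"ax":0,"ay":0,"az":0,"dx":0,"dy":0,"dz":0.4,"hand":1},{"ax":0,"ay":0,"az":0,"dx":0,"dy":0,"dz":0.8,"hand":1},{"ax":0,"ay":0,"az":0,"dx":0,"dy":0,"dz":1.2,"hand":1},{"ax":0,"ay":0,"az":0,"dx":0,"dy":0,"dz":1.6,"hand":1},{"ax":0,"ay":0,"az":0,"dx":0,"dy":0,"dz":1.9,"hand":1},{"ax":0,"ay":0,"az":0,"dx":0,"dy":0,"dz":1.9,"hand":1}]'

```text
clock: 33.1
eef_pos: [475.1, -246.5, 119.1]
tool_rot: [3.139, -0.001, 1.353]
force: [-0.7, 0.4, -1.8]
width: 30.1
gripper_force: 60.1
```

send_rows --series '[{"ax":0,"ay":0,"az":0,"dx":0,"dy":0,"dz":0.1,"hand":1},{"ax":0,"ay":0,"az":0,"dx":0,"dy":0,"dz":0.2,"hand":1},{"ax":0,"ay":0,"az":0,"dx":0,"dy":0,"dz":0.3,"hand":1},{"ax":0,"ay":0,"az":0,"dx":0,"dy":0,"dz":0.3,"hand":1}]'

```text
clock: 33.5
eef_pos: [475.4, -246.6, 116.5]
tool_rot: [3.139, -0.001, 1.353]
force: [-0.1, -0.0, -2.0]
width: 30.1
gripper_force: 60.1
```

send_rows --series '[{"ax":0,"ay":0,"az":0,"dx":0,"dy":0,"dz":0.2,"hand":1},{"ax":0,"ay":0,"az":0,"dx":0,"dy":0,"dz":0.3,"hand":1},{"ax":0,"ay":0,"az":0,"dx":0,"dy":0,"dz":0.4,"hand":1},{"ax":0,"ay":0,"az":0,"dx":0,"dy":0,"dz":0.4,"hand":1}]'

```text
clock: 33.9
eef_pos: [475.3, -246.6, 112.4]
tool_rot: [3.139, -0.001, 1.353]
force: [-0.4, -0.5, -2.0]
width: 29.9
gripper_force: 60.1
```

send_rows --series '[{"ax":0,"ay":0,"az":0,"dx":0,"dy":0,"dz":0.1,"hand":1},{"ax":0,"ay":0,"az":0,"dx":0,"dy":0,"dz":0.2,"hand":1},{"ax":0,"ay":0,"az":0,"dx":0,"dy":0,"dz":0.3,"hand":1},{"ax":0,"ay":0,"az":0,"dx":0,"dy":0,"dz":0.3,"hand":1}]'

```text
clock: 34.3
eef_pos: [475.6, -246.9, 111.5]
tool_rot: [3.137, -0.001, 1.353]
force: [-3.6, 2.0, 16.1]
width: 30.0
gripper_force: 62.2
```

Contact at foot ≈ 24 mm, which matches a cork-padded floor 38 mm below the rim. Release and check.

send_rows --series '[{"ax":0,"ay":0,"az":0,"dx":0,"dy":0,"dz":-0.25,"hand":1},{"ax":0,"ay":0,"az":0,"dx":0,"dy":0,"dz":-0.25,"hand":0.5},{"ax":0,"ay":0,"az":0,"dx":0,"dy":0,"dz":-0.25,"hand":0.35},{"ax":0,"ay":0,"az":0,"dx":0,"dy":0,"dz":-0.25,"hand":0.3},{"ax":0,"ay":0,"az":0,"dx":0,"dy":0,"dz":-0.25,"hand":0.3},{"ax":0,"ay":0,"az":0,"dx":0,"dy":0,"dz":-2,"hand":0.3},{"ax":0,"ay":0,"az":0,"dx":0,"dy":0,"dz":-5,"hand":0.2},{"ax":0,"ay":0,"az":0,"dx":0,"dy":0,"dz":-9,"hand":0},{"ax":0,"ay":0,"az":0,"dx":0,"dy":0,"dz":-13,"hand":0},{"ax":0,"ay":0,"az":0,"dx":0,"dy":0,"dz":-13,"hand":0}]'

```text
clock: 35.3
eef_pos: [477.8, -248.7, 244.4]
tool_rot: [3.129, 0.002, 1.353]
force: [1.1, -0.6, 0.3]
width: 85.5
gripper_force: 0.0
```

```bash
python3 - <<'E'
from h import *
from cell import get_image
g,H,S,V=cap(134);plan([475,-246,240],1.353)
h=get_image('side')
cv2.imwrite('pics/w10.png',np.hstack([cv2.resize(g['pixels'][40:290,160:400],(400,417)),cv2.resize(h['pixels'][90:230,210:350],(400,417))])[:,:,::-1])
E
```

```text
cap [ 464.2 -297. ] 17.7 pix (235, 221, 31, 34)
cap [ 633.8 -327.6] 20.1 pix (407, 213, 19, 27)
cap [ 476.2 -247.4] 17.2 pix (234, 167, 36, 38)
cap [ 546.9 -194.5] 16.5 pix (301, 94, 36, 34)
cap [ 488.3 -180.1] 15.9 pix (235, 93, 29, 31)
clock 35.35 pos [ 476.5 -247.5  241.9] rpy [3.133e+00 1.000e-03 1.353e+00] q [ 0.14  0.48  0.42  1.84 -0.25  0.87  0.47] F [ 0.1 -0.5 -0.8] w 85.5 -> d cm [ 0.12 -0.18  0.19] a [0.009 0.001 0.   ]
```

View pics/w10.png

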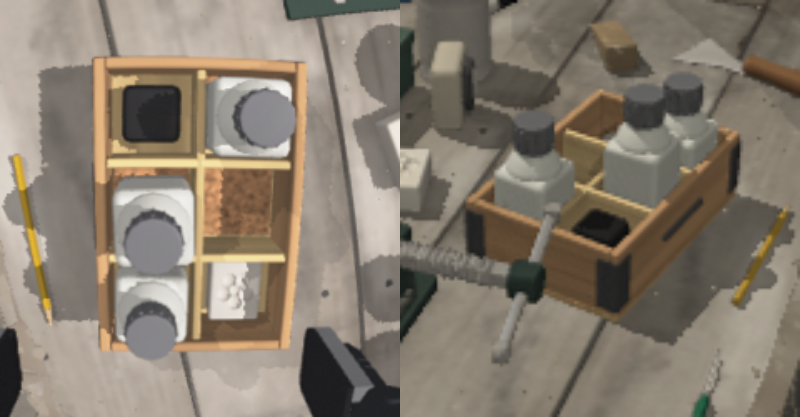

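Both bottles stand upright, in cell 6 (crop at (250,118)) and cell 2 (crop at (153,225)). The stopper, the mould and the third bottle are still in their cells, and the gripper is clear.

```bash
python3 -c "
from cell import finish_job
print(finish_job())"
```

```text
the job is handed in; nothing more can be done
None
```

Both glaze bottles now stand upright, cap up, on the floors of crate cells 6 and 2; the other items stayed in their cells, and the job was handed in at about 35 s on the robot's clock.

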